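Load the engraver's sprung bed with two lids and latch it down

ROBOT

A 7-joint arm with a two-finger parallel gripper is mounted at the origin on the work surface. World frame = base frame: x ahead of the robot, y to its left, z up, the work surface at z = 0. Lengths are in m, angles in rad, forces in N, time in s.
With the tool pointing down it reaches from about 0.425 to 0.925 m from the base axis. Payload 6.8 kg.
Tool frame: the origin (TCP) lies between the finger pads; the fingertips stand 17 mm ahead of it and the grasp point (between the pads) lies 2 mm behind it; z points along the fingers, x is the direction in which the jaws open and shut, and the axes are right-handed (so a half turn about z gives the same grasp; the last joint's range is limited). The gripper opens to 85 mm and grips with 20 to 120 N. Pads are 22 mm wide; open, the fingers measure 114 mm over their backs; the gripper's body (76 mm by 85 mm) begins 54 mm behind the grasp point. The pads swing forward as they close: fully open they stand 13 mm farther back than shut.
Start: joints at [-1.212, 0.477, 0.022, 1.555, -0.011, 1.109, -0.083], TCP at [0.304, 0.603, 0.248] pointing down, gripper open.
Joint ranges: [-2.96, 2.96], [-0.34, 2.1], [-1.41, 1.46], [0.24, 2.44], [-1.37, 4.51], [0.17, 1.92], [-2.96, 2.96]. Speed limits (rad/s): [2.39, 2.39, 3.14, 3.14, 3.14, 3.14, 3.14].

INTERFACE

Orientations are given as a unit quaternion [w, x, y, z].
In Python, from station import readout, read_camera, get_calibration, bot, models gives the robot as it stands.
- The arm moves only by the tool carry_out, never from a script. Its argument "deltas" is a list of rows, each a list of 2 entries, a list of its own where there are three numbers: the shift along the tool's x, y, z in cm, then the turn about the tool's z in degrees. A call has 1 to 10 rows; each row is the pose to reach, as a shift and turn from the pose measured when the call began, along the tool's axes at that moment; what a row does not reach only later rows make up. A row lasts 1/8 s, in which the tool goes at most 62.5 mm and 10.7 degrees, less where a joint would pass 70% of its speed; a pose out of reach is approached as far as the arm can. A call with a gripper value outside its range is refused whole. "hand" is the opening, from 0 (shut) to 1 (fully open), set as the call begins (left out, the last holds). The fingers move at their own pace and stop on an object; "newtons" is the grip in N (left out, the last holds). Time passes only in rows, so rows that repeat a pose let the fingers close. It gives the time, the measured TCP pose, the force and the opening at its end, in the units of the state.
- readout.get_obs(): the state, without advancing time (a new reading comes with each control period).
- read_camera(name): name is "side" or "top"; returns the picture (420x560x3 uint8, red, green, blue); there is no depth.
- get_calibration(name): a dict with "fov_y" (degrees; the focal length in pixels is half the picture's height over the tangent of half this angle, whatever the lens; pixels are square), "cx", "cy" (the principal point, pixels), "D" ([k1, k2, p1, p2, k3] as OpenCV has them; the pictures are not rectified), "world_from_camera" (4x4, takes a point from camera to world coordinates). Camera axes: x right, y down, z forward; pixel columns grow to the right and rows downward; lengths in m; the calibration is good to about 2 mm. A picture is of the moment at which its call begins. get_calibration takes no time and is no camera call.
- bot.hand_in(): hands the job in, once; it reports no verdict.
Trained networks look in the newest picture that a camera, given by its name, has taken for a name from the list of things; names that differ only in an ending like _2 or _b are one class to them, and where a whole thing is asked for, a point or a joint stands for the part that bears it (a point fixed in the world has none). Each returns a list of dicts, best first, with "score" (0 to 1); they miss things now and then, are a little off and sometimes report something else, mostly with a low value. They report only what shows in the picture. A call takes as long as a camera call. They do not tell look-alikes from the thing itself.
- models.spot_in(query, camera): "centre" ([row, column] in pixels, amid what is visible of it).
The state is a dict: "t": time; "q": joint angles; "joint_vel": joint speeds; "joint_torque": joint torques, N m; "eef_pos": TCP position; "tool_rot": TCP orientation; "contact_force": force on the tool from outside, world axes, zero at the start; "torque": the same for the moment, N m; "gripper_width": opening from 0.0 (shut) to 1.0 (fully open).
Only numpy, scipy, OpenCV 4.12 (cv2) and the standard library are available. Lean on these libraries where they do the work, as an engineer would, in place of code of your own. Each camera call takes 0.05 s, during which the arm holds its last target. There are 200 camera calls.

TASK

Get the engraver's sloping stand ready: while its sprung bed is still up, lay the copper lid flat in the copper-edged bay and the steel lid flat in the dark steel-edged bay, handles up. Then push the loaded bed down and hold it until the red catch snaps over its upper edge, so that it stays down when you let go; leave the pot, the bottle and the mallet where they are.

Things in the scene. Friction and masses are not known exactly. Their poses are not given: they have to be found in the camera images.
- stand: fixed stand, 200 x 250 mm, 180 mm high at its catch; origin on the bench under the middle of the bed's surface; x towards the robot, to the catch side, y to the robot's right (it stands about half a turn round), z up. Its sprung bed (106 x 210 mm, green) slopes 30 degrees, lower edge away from the robot. The wooden cheeks at y = +/-116 mm stand 10 mm lower than the raised bed.
- bed (a joint): travel of the sprung bed along its normal, m: 0 up, 0.040 bottom stop. Starts to move at about 2 N, then 400 N/m; one lid sinks it 2 to 8 mm, both 8 to 20 mm. From 23 mm its edge pushes the catch aside (8 N more, most at 28 mm); past about 35 mm the catch can close, so push to 37 or more; let go, the latched bed stands at about 0.035. Pushing the loaded bed home takes 12 to 22 N.
- catch (a joint): angle of the red spring catch at the middle of the bed's upper edge (on the robot's side), rad: 0 closed, growing as it is pushed away from the bed, about 0.11 while the bed's edge passes. It closes by itself, damped, in about a quarter of a second after the edge has passed: hold the bed down meanwhile. It need not be touched.
- bay_copper (a point): floor centre of the copper lid's bay of the sprung bed (stand's +y side, copper coloured lips): 94 x 94 mm inside, lips 8 mm high, a 10 mm bar between the bays, centres 104 mm apart. z square out of the bed, leaning 30 degrees from vertical, away from the robot; x up the slope, to the robot. Sinks with the bed along its -z; 115 mm above the bench when up.
- bay_steel (a point): floor centre of the steel lid's bay of the sprung bed (stand's -y side, dark steel lips): 94 x 94 mm inside, lips 8 mm high, a 10 mm bar between the bays, centres 104 mm apart. z square out of the bed, leaning 30 degrees from vertical, away from the robot; x up the slope, to the robot. Sinks with the bed along its -z; 115 mm above the bench when up.
- lid_copper_mid (a point): the copper lid, loose, about 0.45 kg: 84 x 84 mm plate 10 mm thick, with a 70 x 70 mm step to 14 mm; over its middle a dark wooden bridge handle, a bar 64 mm long (along x), 18 mm wide, from 34 to 48 mm above the underside, on two posts 16 mm wide. Point: the lid's centre, 24 mm above its underside; z out of its top. Starts flat on the bench, handle up; fits the bay any quarter turn round.
- lid_steel_mid (a point): the bright steel lid, loose, about 0.45 kg: 84 x 84 mm plate 10 mm thick, with a 70 x 70 mm step to 14 mm; over its middle a black plastic bridge handle, a bar 64 mm long (along x), 18 mm wide, from 34 to 48 mm above the underside, on two posts 16 mm wide. Point: the lid's centre, 24 mm above its underside; z out of its top. Starts flat on the bench, handle up; fits the bay any quarter turn round.
- pot: bystander: small open copper pot, 100 mm across, 70 mm high; origin at the centre of its underside
- polish_mid (a point): bystander: green polish bottle with a yellow cap, 60 mm across, 160 mm high; this point is half-way up
- mallet: bystander: wooden mallet lying on the bench beyond the stand, about 240 mm long, below 45 mm high; origin at the underside of the middle, x along the handle
Not all that is in view belongs to the job. What is shaped like the part that bears lid_steel_mid but turquoise is not meant. Leave any purple look-alike of the part that bears lid_copper_mid alone.

How it is judged:
On the way, in this order (a step that is already met when the one before it is completed fails the run):
1. one lid lies flat in its own bay, the bed still up (pushed in less than 30 mm) (((x of lid_copper_mid in the frame of bay_copper between -0.009 and 0.009 m and y of lid_copper_mid in the frame of bay_copper between -0.009 and 0.009 m and z of lid_copper_mid in the frame of bay_copper between 0.02 and 0.0275 m and angle between the z axis of lid_copper_mid and the z axis of bay_copper, either way round below 0.06 rad and angle between lid_copper_mid's own z axis and vertical below 0.8 rad) or (x of lid_steel_mid in the frame of bay_steel between -0.009 and 0.009 m and y of lid_steel_mid in the frame of bay_steel between -0.009 and 0.009 m and z of lid_steel_mid in the frame of bay_steel between 0.02 and 0.0275 m and angle between the z axis of lid_steel_mid and the z axis of bay_steel, either way round below 0.06 rad and angle between lid_steel_mid's own z axis and vertical below 0.8 rad)) and value of joint bed below 0.03 m), for 0.2 s.
2. both lids lie flat in their own bays, the bed still not pushed in beyond 30 mm (x of lid_copper_mid in the frame of bay_copper between -0.009 and 0.009 m and y of lid_copper_mid in the frame of bay_copper between -0.009 and 0.009 m and z of lid_copper_mid in the frame of bay_copper between 0.02 and 0.0275 m and angle between the z axis of lid_copper_mid and the z axis of bay_copper, either way round below 0.06 rad and angle between each of lid_copper_mid, lid_steel_mid's own z axis and vertical below 0.8 rad and x of lid_steel_mid in the frame of bay_steel between -0.009 and 0.009 m and y of lid_steel_mid in the frame of bay_steel between -0.009 and 0.009 m and z of lid_steel_mid in the frame of bay_steel between 0.02 and 0.0275 m and angle between the z axis of lid_steel_mid and the z axis of bay_steel, either way round below 0.06 rad and value of joint bed below 0.03 m), for 0.2 s.
At the end, for the whole second after the job is handed in: The bed is latched down (pushed in more than 32 mm, catch back within 0.05 rad of closed) with nobody holding it, and each lid lies at rest in its own bay, handle up, flat within 0.06 rad and within 4 mm of the floor, centred within 9 mm (x of lid_copper_mid in the frame of bay_copper between -0.009 and 0.009 m and y of lid_copper_mid in the frame of bay_copper between -0.009 and 0.009 m and z of lid_copper_mid in the frame of bay_copper between 0.02 and 0.0275 m and angle between the z axis of lid_copper_mid and the z axis of bay_copper, either way round below 0.06 rad and angle between each of lid_copper_mid, lid_steel_mid's own z axis and vertical below 0.8 rad and x of lid_steel_mid in the frame of bay_steel between -0.009 and 0.009 m and y of lid_steel_mid in the frame of bay_steel between -0.009 and 0.009 m and z of lid_steel_mid in the frame of bay_steel between 0.02 and 0.0275 m and angle between the z axis of lid_steel_mid and the z axis of bay_steel, either way round below 0.06 rad and value of joint bed above 0.032 m and value of joint catch below 0.05 rad and linear speed of each of lid_copper, lid_steel below 0.02 m/s); the robot touches nothing.
It fails at once if the pot was moved more than 30 mm (distance of pot from where it was at the start of the episode above 0.03 m).
It fails at once if the bottle was moved more than 30 mm (distance of polish_mid from where it was at the start of the episode above 0.03 m).
It fails at once if the mallet was moved more than 30 mm (distance of mallet from where it was at the start of the episode above 0.03 m).
It also fails if it takes over 61 s, if anything falls off the work surface, if the arm or the gripper's body presses on something with over 40 N, if the wrist force passes 120 N, or if a joint passes its speed limit or range.

## Working session

There is one attempt and no reset: what is moved stays moved. The work goes in short steps, Python scripts to look and compute and a tool call to move; the robot and the scene stay as the last step left them, time stands still between calls to the robot, and variables do not carry over. Pictures are saved under pics/ and viewed, about 8 in all and at most 12, crops included, and the job is handed in when it is done.

Besides the shell and the picture viewer there is one more tool, called in YAML: its name, and indented under it one key for each argument. carry_out: Moves the arm, as the interface text tells. Its arguments: {"type":"object","properties":{"deltas":{"type":"array"},"hand":{"type":"number"},"newtons":{"type":"number"}},"required":["deltas"]}

```bash
ls; mkdir -p pics; cat > h.py <<'E'
import numpy as np, cv2
from scipy.spatial.transform import Rotation as R
from station import readout, read_camera, get_calibration, bot, models
def cam(n):
    c=get_calibration(n); f=210/np.tan(np.radians(c['fov_y'])/2)
    K=np.array([[f,0,c['cx']],[0,f,c['cy']],[0,0,1]]); return K,np.array(c['D'],float),np.array(c['world_from_camera'])
def px2w(n,rc,z):
    K,D,T=cam(n); u=cv2.undistortPoints(np.array([[[rc[1],rc[0]]]],float),K,D)[0,0]
    d=T[:3,:3]@[u[0],u[1],1]; o=T[:3,3]; return o+d*(z-o[2])/d[2]
def w2px(n,P):
    K,D,T=cam(n); W=np.linalg.inv(T)
    p=cv2.projectPoints(np.atleast_2d(P).astype(float),cv2.Rodrigues(W[:3,:3])[0],W[:3,3],K,D)[0][:,0]; return p[:,::-1]
def rot(o):
    q=o['tool_rot']; return R.from_quat([q[1],q[2],q[3],q[0]])
E
python3 - <<'E'
from h import *
a=read_camera('top');b=read_camera('side')
cv2.imwrite('pics/top.png',a[:,:,::-1]);cv2.imwrite('pics/side.png',b[:,:,::-1])
for n in ('top','side'):
    print(n,cam(n)[2].round(3).tolist(),get_calibration(n)['fov_y'])
    for q,z in (('stand',.11),('bay_copper',.115),('bay_steel',.115),('lid_copper_mid',.024),('lid_steel_mid',.024),('pot',.035),('polish_mid',.08),('mallet',.02),('catch',.17)):
        for r in models.spot_in(q,n)[:4]: print(q,round(r['score'],2),np.round(r['centre'],0),px2w(n,r['centre'],z).round(3))
o=readout.get_obs();print(o['eef_pos'],rot(o).as_matrix().round(3),o['t'])
E
```

```text
pics
top [[0.003, -0.996, 0.091, 0.447], [-1.0, -0.003, -0.001, -0.086], [0.001, -0.091, -0.996, 1.404], [0.0, 0.0, 0.0, 1.0]] 44.631603736140335
stand 0.75 [220. 237.] [ 0.538 -0.007  0.11 ]
stand 0.73 [158. 330.] [ 0.697 -0.244  0.11 ]
bay_copper 0.94 [222. 232.] [0.533 0.005 0.115]
bay_copper 0.4 [248. 228.] [0.467 0.014 0.115]
bay_steel 0.74 [219. 235.] [ 0.541 -0.004  0.115]
lid_copper_mid 0.93 [234. 352.] [ 0.506 -0.312  0.024]
lid_copper_mid 0.65 [127. 236.] [0.8   0.003 0.024]
lid_copper_mid 0.59 [242. 411.] [ 0.486 -0.473  0.024]
lid_steel_mid 0.88 [288. 122.] [0.36  0.306 0.024]
lid_steel_mid 0.87 [233. 130.] [0.507 0.288 0.024]
pot 0.78 [157. 129.] [0.715 0.293 0.035]
polish_mid 0.6 [158. 330.] [ 0.702 -0.249  0.08 ]
mallet 0.86 [126. 232.] [0.803 0.014 0.02 ]
catch 0.16 [234. 354.] [ 0.5   -0.293  0.17 ]
side [[0.796, -0.398, 0.457, -0.034], [-0.606, -0.509, 0.611, -0.927], [-0.011, -0.763, -0.646, 0.996], [0.0, 0.0, 0.0, 1.0]] 50.05693619967286
stand 0.83 [234. 252.] [ 0.473 -0.082  0.11 ]
bay_copper 0.92 [213. 254.] [ 0.531 -0.009  0.115]
bay_steel 0.75 [212. 255.] [ 0.537 -0.006  0.115]
lid_copper_mid 0.64 [301. 312.] [ 0.499 -0.329  0.024]
lid_copper_mid 0.56 [340. 344.] [ 0.481 -0.476  0.024]
lid_steel_mid 0.96 [197. 202.] [0.494 0.274 0.024]
lid_steel_mid 0.73 [210. 161.] [0.344 0.295 0.024]
pot 0.77 [171. 253.] [0.718 0.283 0.035]
polish_mid 0.74 [243. 348.] [ 0.693 -0.262  0.08 ]
polish_mid 0.55 [196. 203.] [0.468 0.208 0.08 ]
mallet 0.62 [203. 318.] [ 0.797 -0.004  0.02 ]
mallet 0.49 [214. 254.] [0.59  0.086 0.02 ]
[0.30375949 0.6027884  0.24831726] [[ 0.45   0.893 -0.   ]
 [ 0.893 -0.45   0.   ]
 [-0.    -0.    -1.   ]] 1.0
```

View pics/top.png

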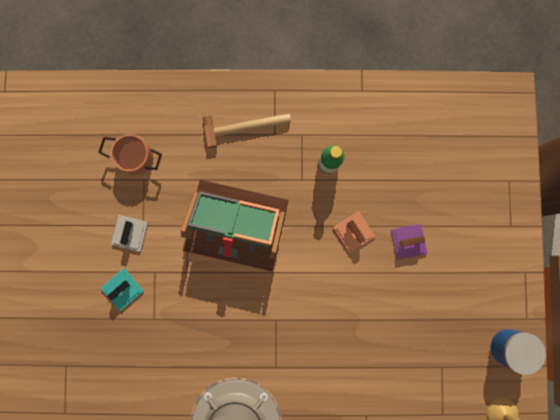

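View pics/side.png

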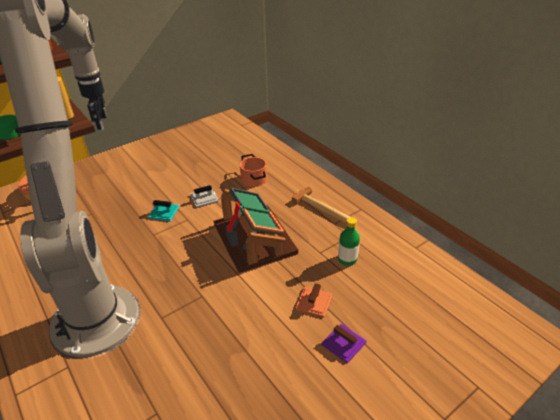

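The copper lid shows at (234,352) and its purple look-alike at (242,410). The steel lid is at (233,130) and its turquoise look-alike at (288,122). The stand is at about (225,237), with the steel bay on the left, the copper bay on the right and the red catch at (246,228). By description I choose (234,352) and (233,130), and check both in a close crop.

```bash
cat > crop.py <<'E'
from h import *
def boxes(pos,yaw):
    A=R.from_euler('z',yaw).as_matrix(); out=[]
    for hx,hy,z in((.042,.042,0),(.042,.042,.010),(.035,.035,.014),(.032,.009,.048)):
        out.append(np.array([[sx*hx,sy*hy,z] for sx,sy in((1,1),(1,-1),(-1,-1),(-1,1))])@A.T+pos)
    return out
def stand(pos,yaw,s=0):  # pos xy of stand origin
    A=R.from_euler('z',yaw).as_matrix(); B=R.from_euler('y',-30,degrees=True).as_matrix(); out=[]
    for c in(.052,-.052):
        for h,z in((.047,0),(.047,.008)):
            P=np.array([[sx*h,sy*h+c,z-s] for sx,sy in((1,1),(1,-1),(-1,-1),(-1,1))])@B.T+[0,0,.115]
            out.append(P@A.T+[pos[0],pos[1],0])
    return out
def overlay(img,n,polys,r0,c0,h,w,k,col=(255,255,0)):
    c=cv2.resize(img[r0:r0+h,c0:c0+w],None,fx=k,fy=k,interpolation=cv2.INTER_CUBIC)
    for P in polys:
        p=w2px(n,P)[:,::-1]; p=((p-[c0,r0]+.5)*k).round().astype(np.int32)
        cv2.polylines(c,[p],True,col,1)
    return c
E
python3 - <<'E'
from crop import *
a=cv2.imread('pics/top.png')[:,:,::-1]
A=overlay(a,'top',[],208,327,50,50,5);B=overlay(a,'top',[],208,104,50,50,5);C=overlay(a,'top',[],175,180,100,110,5)
cv2.imwrite('pics/c1.png',np.hstack([np.vstack([A,B]),C])[:,:,::-1])
# handle segmentation: dark & elongated
for nm,r0,c0 in(('cu',208,327),('st',208,104)):
    g=a[r0:r0+50,c0:c0+50].astype(int); v=g.max(2)
    print(nm,np.percentile(v,[1,5,10,20,50]))
E
```

```text
cu [ 90.   102.95 111.   130.   163.  ]
st [ 33.    49.95  99.   137.   167.  ]
```

View pics/c1.png

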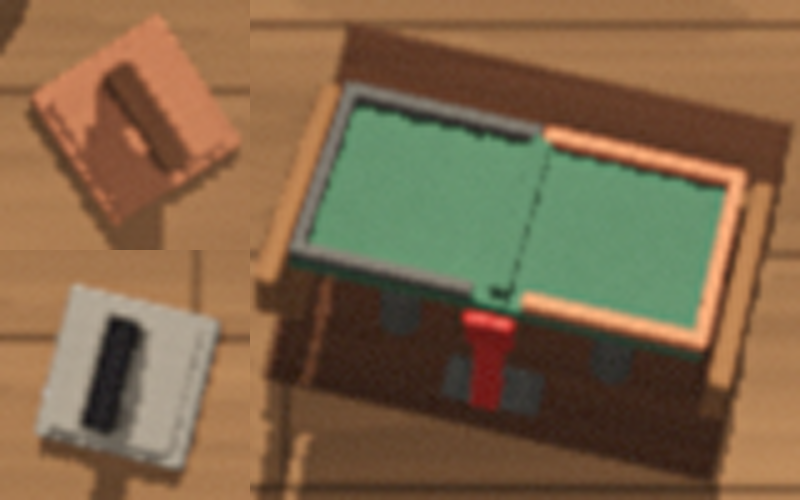

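The crop confirms both choices: a copper-coloured lid with a dark wooden handle, and a bright steel lid with a black handle. The bays are steel-edged on the left and copper-edged on the right. Next I fit poses to the corners.

```bash
cat > fit.py <<'E'
from crop import *
from scipy.optimize import least_squares
def fit(local,pix,x0,n='top'):
    local=np.array(local,float)
    def f(p): return (w2px(n,local@R.from_euler('z',p[2]).as_matrix().T+[p[0],p[1],0])[:,::-1]-pix).ravel()
    s=least_squares(f,x0); return s.x,f(s.x).reshape(-1,2).round(1)
E
python3 - <<'E'
from fit import *
def P(l,c0,r0,ox=0,oy=0): return np.array([[(x-ox)/5-.5+c0,(y-oy)/5-.5+r0] for x,y in l])
h=.042
# order top,right,bottom,left ; handle ends mid (top z .048)
lid=[[h,h,.01],[h,-h,.01],[-h,-h,.01],[-h,h,.01],[.032,0,.048],[-.032,0,.048]]
cu,e1=fit(lid,P([(157,15),(240,140),(118,214),(32,100),(122,70),(172,168)][:4]+[(122,70),(172,168)],327,208),[.506,-.312,.6])
# copper: handle from upper-left to lower-right of picture
best=[]
for k in range(4):
    for nm,pl,x0 in(('cu',P([(157,15),(240,140),(118,214),(32,100),(120,68),(174,168)],327,208),[.506,-.312,0]),('st',P([(75,285),(218,318),(180,464),(40,432),(124,320),(98,430)],104,208,0,250),[.507,.288,0])):
        order=np.r_[np.roll(np.arange(4),k),4,5]
        for sw in(0,1):
            o=order.copy()
            if sw:o[[4,5]]=o[[5,4]]
            for y in(-2,-.5,1,2.5):
                x0[2]=y; s,e=fit(lid,pl[o],x0); best.append((nm,np.abs(e).mean(),s,e))
res={}
for nm in('cu','st'):
    b=min((b for b in best if b[0]==nm),key=lambda b:b[1]); print(nm,b[2].round(4),b[3].tolist(),(b[2][2]*180/np.pi)%180);res[nm]=b[2]
B=R.from_euler('y',-30,degrees=True).as_matrix()
bed=np.array([[-.053,-.105,.008],[-.053,.105,.008],[.053,.105,.008],[.053,-.105,.008]])@B.T+[0,0,.115]
# stand -x is away; -y side = robot's left... 
s,e=fit(bed,P([(345,85),(747,170),(705,348),(290,255)],180,175,250),[.53,0,3.0]);print('stand',s.round(4),e.tolist());res['sd']=s
np.savez('res.npz',**res)
a=cv2.imread('pics/top.png')[:,:,::-1];b=cv2.imread('pics/side.png')[:,:,::-1]
cu=boxes([*res['cu'][:2],0],res['cu'][2]);st=boxes([*res['st'][:2],0],res['st'][2]);sd=stand(s[:2],s[2])
top=np.hstack([overlay(a,'top',cu,208,327,50,50,4),overlay(a,'top',st,208,104,50,50,4),overlay(a,'top',sd,180,180,50,100,4)[:200]])
bot_=np.hstack([overlay(b,'side',cu,278,285,60,50,5),overlay(b,'side',st,170,177,60,50,5),overlay(b,'side',sd,180,218,60,60,5)])
top=cv2.copyMakeBorder(top[:,:800],0,0,0,0,0)
bot_=np.hstack([bot_,np.zeros((bot_.shape[0],800-bot_.shape[1],3),np.uint8)]) if bot_.shape[1]<800 else bot_[:,:800]
cv2.imwrite('pics/c2.png',np.vstack([top,bot_])[:,:,::-1])
E
```

```text
cu [ 0.515  -0.32   -2.5662] [[0.5, 0.3], [-0.7, 2.2], [-0.4, -0.9], [0.1, -0.5], [1.5, -0.5], [-1.0, -0.7]] 32.96748289024066
st [ 0.5093  0.2933 -0.2187] [[-0.3, -0.1], [0.6, -0.0], [0.9, 0.8], [-0.7, 0.3], [0.0, -1.2], [-0.6, 0.2]] 167.47101348240255
stand [5.4060e-01 7.0000e-04 2.9289e+00] [[0.2, 0.3], [-0.5, 0.6], [0.4, -0.5], [-0.1, -0.3]]
```

View pics/c2.png

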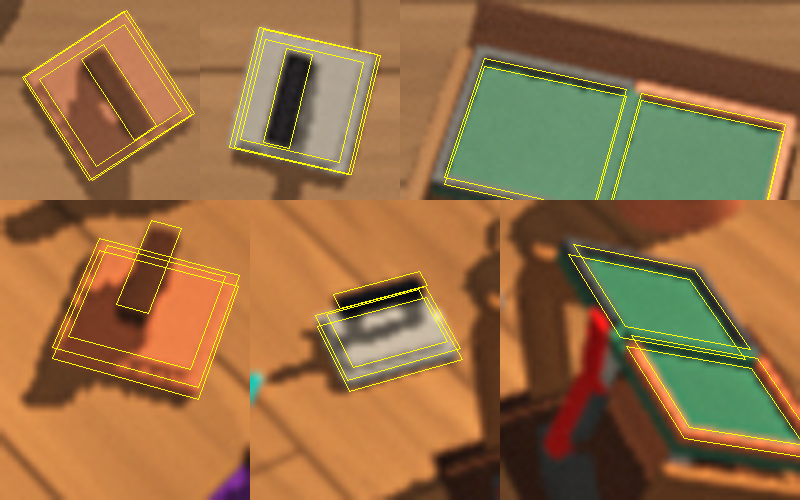

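Both overlays fit within 1–2 px in both views. The stand's yaw is 167.8° and the steel handle's axis is 167.5°, so that lid needs no turn. The copper handle is at 33.0° and needs about −45° (world).

```bash
cat > go.py <<'E'
# usage: go.py x y z yaw(jaw axis deg, mod 180) -> deltas in tool axes cm, turn deg
import sys; from h import *
o=readout.get_obs(); M=rot(o); t=np.array(list(map(float,sys.argv[1:4])))
d=M.inv().apply(t-o['eef_pos'])*100
x=M.as_matrix()[:,0]; yaw=np.degrees(np.arctan2(x[1],x[0])); w=float(sys.argv[4])
print('t',o['t'],'pos',np.round(o['eef_pos'],4),'yaw',round(yaw,2),'delta',d.round(2),'turn',round(-((w-yaw+90)%180-90),1),'q',np.round(o['q'],2),'F',np.round(o['contact_force'],1),'w',round(o['gripper_width'],3))
E
python3 go.py .5093 .2933 .13 77.5; python3 -c "
from crop import *
n=np.array([.4886,-.1055,.866]);print(n)"
```

```text
t 1.0 pos [0.3038 0.6028 0.2483] yaw 63.26 delta [-18.39  32.28  11.83] turn -14.2 q [-1.21  0.48  0.02  1.56 -0.01  1.11 -0.08] F [-0.8 -0.4 -0.6] w 0.997
[ 0.4886 -0.1055  0.866 ]
```

carry_out:
  deltas:
    - [[-3,5,2],-5]
    - [[-6,10.5,4],-10]
    - [[-9,16,6],-14.2]
    - [[-12,21,8],-14.2]
    - [[-15,26.5,10],-14.2]
    - [[-17.5,30.5,11.5],-14.2]
    - [[-18.4,32.3,11.8],-14.2]
    - [[-18.4,32.3,11.8],-14.2]
    - [[-18.4,32.3,11.8],-14.2]
  hand: 1
  newtons: 25

```text
t: 2.12
eef_pos: [0.5085, 0.2957, 0.1309]
tool_rot: [-0.001, 0.779, 0.627, 0.001]
contact_force: [-0.0, 0.7, -0.0]
gripper_width: 0.992
```

```bash
python3 go.py .5093 .2933 .039 77.5; python3 - <<'E'
from crop import *
r=np.load('res.npz');st=boxes([*r['st'][:2],0],r['st'][2])
a=read_camera('top');b=read_camera('side')
A=overlay(a,'top',st,195,90,75,80,5);B=overlay(b,'side',st,140,150,75,80,5)
cv2.imwrite('pics/c3.png',np.hstack([A,B])[:,:,::-1])
E
```

```text
t 2.125 pos [0.5085 0.2957 0.1309] yaw 77.62 delta [-0.24  0.13  9.19] turn 0.1 q [-0.66  0.47  0.03  1.87 -0.02  0.8   0.74] F [-0.   0.7 -0. ] w 0.992
```

View pics/c3.png

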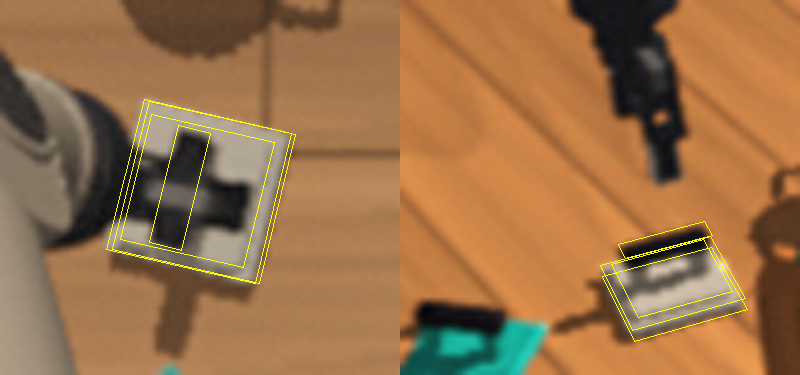

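The gripper stands centred over the steel lid in both views, with its jaws across the handle. Descend and grip.

carry_out:
  deltas:
    - [[-0.2,0.1,3],0]
    - [[-0.2,0.1,6],0]
    - [[-0.2,0.1,8.5],0]
    - [[-0.2,0.1,9.2],0]
    - [[-0.2,0.1,9.2],0]

```text
t: 2.85
eef_pos: [0.5086, 0.2946, 0.0391]
tool_rot: [-0.001, 0.779, 0.628, 0.001]
contact_force: [0.2, 0.5, -0.1]
gripper_width: 0.997
```

carry_out:
  deltas:
    - [[0,0,0],0]
    - [[0,0,0],0]
    - [[0,0,0],0]
    - [[0,0,0],0]
    - [[0,0,0],0]
    - [[0,0,0],0]
    - [[0,0,0],0]
    - [[0,0,0],0]
  hand: 0
  newtons: 30

```text
t: 3.85
eef_pos: [0.5089, 0.2948, 0.0395]
tool_rot: [-0.001, 0.779, 0.627, 0.001]
contact_force: [-0.7, -1.0, 5.6]
gripper_width: 0.209
```

carry_out:
  deltas:
    - [[0,0,-3],0]
    - [[0,0,-8],0]
    - [[0,0,-14],0]
    - [[0,0,-19],0]
    - [[0,0,-21],0]
    - [[0,0,-21],0]

```text
t: 4.6
eef_pos: [0.5089, 0.2943, 0.2501]
tool_rot: [-0.001, 0.779, 0.627, 0.002]
contact_force: [0.6, -0.2, -6.2]
gripper_width: 0.203
```

```bash
python3 go.py .5572 .0503 .25 77.8
```

```text
t 4.6 pos [0.5089 0.2943 0.2501] yaw 77.72 delta [-22.81   9.91  -0.06] turn -0.1 q [-0.66  0.33  0.04  1.77 -0.02  1.03  0.74] F [ 0.6 -0.2 -6.2] w 0.203
```

Steel lid held. Carry it over its bay, then stop just above the bed for a look.

carry_out:
  deltas:
    - [[-4,1.8,0],0]
    - [[-9,4,0],0]
    - [[-14,6.2,0],0]
    - [[-19,8.4,0],0]
    - [[-22,9.7,0],0]
    - [[-22.8,10.1,0],0]
    - [[-22.8,10.1,2],0]
    - [[-22.8,10.1,5],0]
    - [[-22.8,10.1,6.2],0]
    - [[-22.8,10.1,6.2],0]

```text
t: 5.85
eef_pos: [0.5586, 0.0508, 0.1862]
tool_rot: [-0.001, 0.778, 0.628, 0.001]
contact_force: [0.4, -0.2, -4.4]
gripper_width: 0.206
```

```bash
python3 go.py .5588 .0499 .174 77.8; python3 - <<'E'
from crop import *
r=np.load('res.npz');o=readout.get_obs();p=np.array(o['eef_pos'])
st=boxes(p-[0,0,.039],r['st'][2]+0)
sd=stand(r['sd'][:2],r['sd'][2])
a=read_camera('top');b=read_camera('side')
A=overlay(a,'top',st+sd,180,180,80,80,5);B=overlay(b,'side',st+sd,160,210,80,80,5)
cv2.imwrite('pics/c4.png',np.hstack([A,B])[:,:,::-1])
E
```

```text
t 5.85 pos [0.5586 0.0508 0.1862] yaw 77.77 delta [-0.08  0.04  1.22] turn -0.0 q [-0.31  0.36  0.14  1.9  -0.07  0.88  1.22] F [ 0.4 -0.2 -4.4] w 0.206
```

View pics/c4.png

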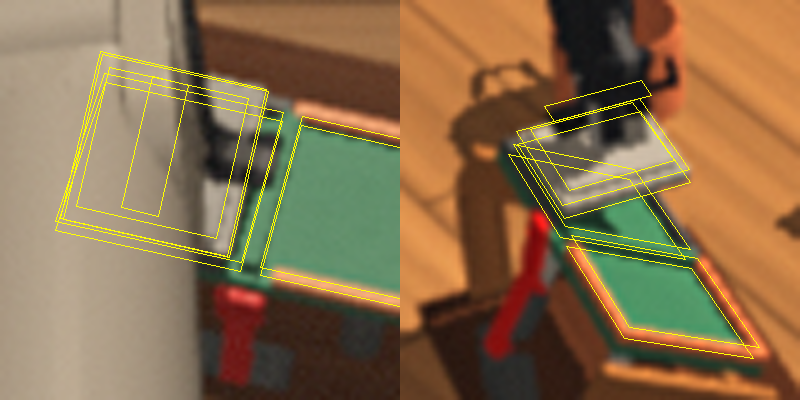

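The held lid matches the predicted pose and sits level above its bay. Lower it until the near edge touches, then swing the grasp point round that edge.

carry_out:
  deltas:
    - [[-0.1,0,0.5],0]
    - [[-0.1,0,0.9],0]
    - [[-0.1,0,1.3],0]
    - [[-0.1,0.2,1.5],0]
    - [[-0.1,0.45,1.8],0]
    - [[-0.1,0.65,2.1],0]
    - [[-0.1,0.65,2.1],0]
  newtons: 20

```text
t: 6.82
eef_pos: [0.5664, 0.0483, 0.1668]
tool_rot: [-0.0, 0.779, 0.628, 0.002]
contact_force: [1.0, -0.6, -2.4]
gripper_width: 0.203
```

carry_out:
  deltas:
    - [[0,0.25,0.45],0]
    - [[0,0.45,0.9],0]
    - [[0,0.6,1.35],0]
    - [[0,0.7,1.7],0]
    - [[0,0.7,2.0],0]
    - [[0,0.7,2.0],0]

```text
t: 7.58
eef_pos: [0.5739, 0.0468, 0.147]
tool_rot: [0.0, 0.779, 0.628, 0.003]
contact_force: [3.2, 0.1, 1.7]
gripper_width: 0.204
```

```bash
python3 go.py .5716 .0472 .1445 77.8; python3 - <<'E'
from crop import *
r=np.load('res.npz')
sd=stand(r['sd'][:2],r['sd'][2],.003)
b=read_camera('side')
cv2.imwrite('pics/c5.png',overlay(b,'side',sd,165,215,75,75,7)[:,:,::-1])
E
```

```text
t 7.575 pos [0.5739 0.0468 0.147 ] yaw 77.74 delta [-0.01 -0.23  0.25] turn -0.1 q [-0.3   0.43  0.14  1.9  -0.08  0.81  1.24] F [3.2 0.1 1.7] w 0.204
```

View pics/c5.png

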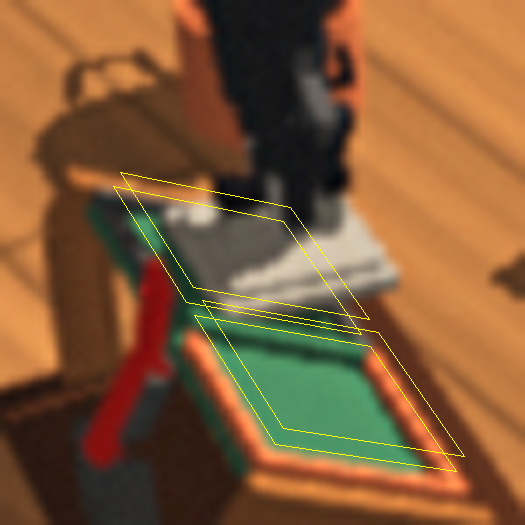

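The bed sank under the grip's friction torque and the lid slid about 10 mm down the slope while tilting to roughly 18°. I lift a little, bring the near edge back up to the upper lip, then release.

carry_out:
  deltas:
    - [[0,0,-1.0],0]
    - [[0,-0.2,-2.0],0]
    - [[0,-0.3,-2.0],0]
    - [[0,-0.3,-1.6],0]
    - [[0,-0.3,-1.1],0]
    - [[0,-0.5,-1.2],0]
    - [[0,-0.8,-1.35],0]
    - [[0,-0.8,-1.35],0]

```text
t: 8.62
eef_pos: [0.5665, 0.0483, 0.161]
tool_rot: [0.001, 0.779, 0.627, 0.003]
contact_force: [3.9, -0.7, -2.5]
gripper_width: 0.201
```

```bash
python3 go.py .5716 .0472 .1445 77.8; python3 - <<'E'
from crop import *
r=np.load('res.npz');o=readout.get_obs()
yaw=r['sd'][2];A=R.from_euler('z',yaw).as_matrix()
sd=stand(r['sd'][:2],yaw,.0)
b=read_camera('side')
g=np.array(o['eef_pos'])+[0,0,.002]
out=[]
for th in(18,):
    B=R.from_euler('y',-th,degrees=True).as_matrix()
    for P in boxes(np.array([0,0,-.041]),0): out.append(P@B.T@A.T+g)
im=overlay(b,'side',sd,165,215,75,75,7); im2=overlay(b,'side',out,165,215,75,56,7,(0,255,255))
cv2.imwrite('pics/c6.png',np.hstack([im[:,:392],im2])[:,:,::-1])
E
```

```text
t 8.625 pos [0.5665 0.0483 0.161 ] yaw 77.73 delta [-0.01  0.51  1.66] turn -0.1 q [-0.3   0.4   0.14  1.91 -0.08  0.83  1.23] F [ 3.9 -0.7 -2.5] w 0.201
```

View pics/c6.png

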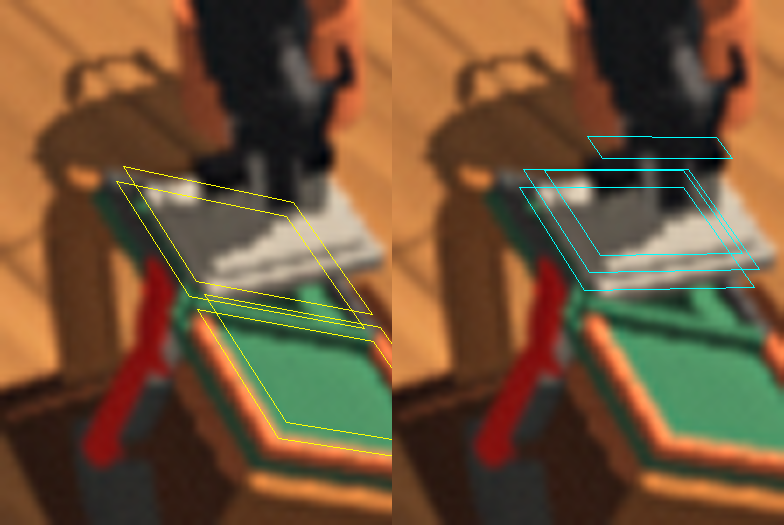

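The lid is in contact with its near edge about 36 mm upslope and about 20° from flat. It needs some 6 mm more upslope before I release it.

carry_out:
  deltas:
    - [[0,0,-0.3],0]
    - [[0,-0.3,-0.4],0]
    - [[0,-0.6,-0.6],0]
    - [[0,-0.6,-0.6],0]
    - [[0,-0.6,-0.5],0]

```text
t: 9.3
eef_pos: [0.5598, 0.0498, 0.1658]
tool_rot: [-0.0, 0.779, 0.628, 0.003]
contact_force: [1.2, 0.3, 0.4]
gripper_width: 0.202
```

carry_out:
  deltas:
    - [[0,0,0],0]
    - [[0,0,0],0]
    - [[0,0,0],0]
    - [[0,0,0],0]
    - [[0,0,0],0]
    - [[0,0,-2],0]
    - [[0,0,-5],0]
    - [[0,0,-8],0]
    - [[0,0,-10],0]
  hand: 0.6

```text
t: 10.42
eef_pos: [0.5598, 0.0495, 0.2674]
tool_rot: [0.0, 0.779, 0.627, 0.003]
contact_force: [0.4, -0.2, 0.2]
gripper_width: 0.605
```

```bash
cat > chk.py <<'E'
import sys; from crop import *
r=np.load('res.npz');yaw=r['sd'][2];A=R.from_euler('z',yaw).as_matrix();B=R.from_euler('y',-30,degrees=True).as_matrix()
s=float(sys.argv[2]);out=[]
b=read_camera('side');a=read_camera('top')
for c in (.052,-.052):
    for P in boxes(np.array([0,c,-s]),0): out.append((P@B.T+[0,0,.115])@A.T+[*r['sd'][:2],0])
sd=stand(r['sd'][:2],yaw,s)
k=out[4:]+sd if sys.argv[3]=='s' else out+sd
cv2.imwrite(sys.argv[1],np.hstack([overlay(b,'side',[],165,205,85,65,6),overlay(b,'side',k,165,205,85,65,6)])[:,:,::-1])
cv2.imwrite('/tmp/top.png',a[:,:,::-1])
E
python3 go.py .55 .04 .26 77.8; python3 chk.py pics/c7.png .005 s
```

```text
t 10.425 pos [0.5598 0.0495 0.2674] yaw 77.73 delta [-1.14 -0.76  0.73] turn -0.1 q [-0.33  0.27  0.16  1.82 -0.05  1.05  1.21] F [ 0.4 -0.2  0.2] w 0.605
```

View pics/c7.png

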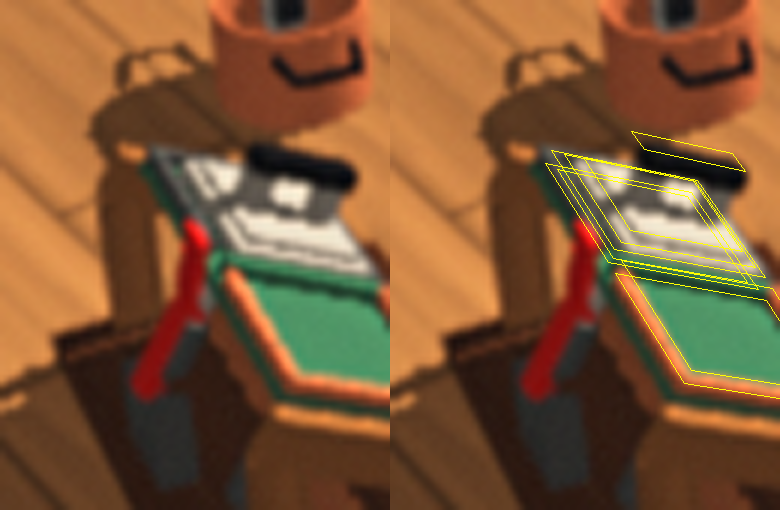

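The steel lid lies in its bay, with the handle parallel to the slope and the lid a few mm towards the lower lip. On to the copper lid: I take the +135° turn to keep joint 7 inside its range.

carry_out:
  deltas:
    - [[-2,0.2,0],10]
    - [[-6,0.6,0],20]
    - [[-10,1,1],30]
    - [[-15,1.5,2],40]
    - [[-20,2,3],50]
    - [[-25,2.4,5],60]
    - [[-30,2.8,7],70]
    - [[-34,3.2,9],80]
    - [[-37,3.5,10],90]
    - [[-37,3.5,11],100]
  hand: 1

```text
t: 11.78
eef_pos: [0.5152, -0.3221, 0.1547]
tool_rot: [-0.002, 0.98, -0.198, 0.003]
contact_force: [-0.2, 0.3, 0.4]
gripper_width: 0.999
```

```bash
python3 go.py .515 -.320 .10 123; python3 chk.py /tmp/x.png .005 s; python3 - <<'E'
from fit import *
a=cv2.imread('/tmp/top.png')
cv2.imwrite('pics/c8.png',cv2.resize(a[175:255,180:400],None,fx=3.6,fy=3.6,interpolation=cv2.INTER_CUBIC))
E
```

```text
t 11.775 pos [ 0.5152 -0.3221  0.1547] yaw -22.88 delta [-0.13 -0.16  5.47] turn 34.1 q [ 0.03  0.53  0.59  1.84 -0.38  0.88  0.39] F [-0.2  0.3  0.4] w 0.999
```

View pics/c8.png

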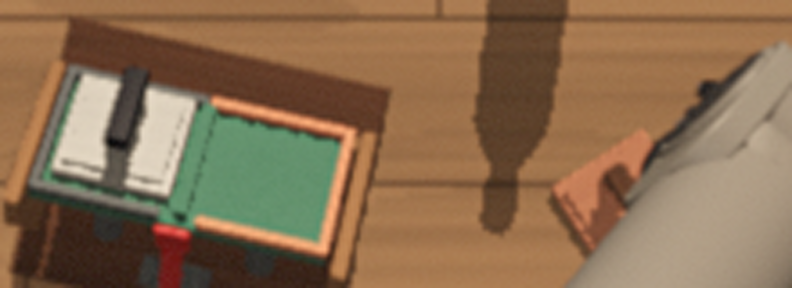

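The steel lid shows inside its lips, against the lower one, with an even green margin. The gripper stands over the copper lid. Finish the turn and descend.

carry_out:
  deltas:
    - [[-0.1,-0.2,1],10]
    - [[-0.1,-0.2,2],20]
    - [[-0.1,-0.2,4],30]
    - [[-0.1,-0.2,5],34.1]
    - [[-0.1,-0.2,5.5],34.1]
    - [[-0.1,-0.2,5.5],34.1]

```text
t: 12.62
eef_pos: [0.5158, -0.3158, 0.0986]
tool_rot: [-0.003, 0.882, -0.472, 0.001]
contact_force: [-0.4, -0.6, 0.6]
gripper_width: 1.0
```

```bash
python3 go.py .515 -.320 .039 123
```

```text
t 12.625 pos [ 0.5158 -0.3158  0.0986] yaw -56.3 delta [0.32 0.34 5.96] turn 0.7 q [-0.04  0.64  0.68  1.88 -0.55  0.81 -0.05] F [-0.4 -0.6  0.6] w 1.0
```

carry_out:
  deltas:
    - [[0.3,0.3,1],0.7]
    - [[0.3,0.3,2.5],0.7]
    - [[0.3,0.3,4.5],0.7]
    - [[0.3,0.3,5.8],0.7]
    - [[0.3,0.3,6.0],0.7]
    - [[0.3,0.3,6.0],0.7]

```text
t: 13.38
eef_pos: [0.5152, -0.3198, 0.0385]
tool_rot: [-0.003, 0.879, -0.477, 0.0]
contact_force: [0.0, 1.1, 1.1]
gripper_width: 1.0
```

```bash
python3 go.py .515 -.320 .039 123
```

```text
t 13.375 pos [ 0.5152 -0.3198  0.0385] yaw -57.01 delta [ 0.    0.03 -0.05] turn -0.0 q [ 0.02  0.72  0.61  1.9  -0.63  0.72  0.  ] F [0.  1.1 1.1] w 1.0
```

carry_out:
  deltas:
    - [[0,0,0],0]
    - [[0,0,0],0]
    - [[0,0,0],0]
    - [[0,0,0],0]
    - [[0,0,0],0]
    - [[0,0,0],0]
    - [[0,0,0],0]
    - [[0,0,0],0]
  hand: 0
  newtons: 20

```text
t: 14.38
eef_pos: [0.5154, -0.3197, 0.0388]
tool_rot: [-0.003, 0.879, -0.477, 0.001]
contact_force: [-0.1, 1.4, 5.0]
gripper_width: 0.206
```

carry_out:
  deltas:
    - [[0,0,-2],0]
    - [[0,0,-6],5]
    - [[0,0,-11],15]
    - [[0,0,-16],25]
    - [[0,0,-20],35]
    - [[0,0,-21],45.2]
    - [[0,0,-21],45.2]
    - [[0,0,-21],45.2]

```text
t: 15.38
eef_pos: [0.5139, -0.3203, 0.2479]
tool_rot: [0.003, -0.629, 0.777, 0.002]
contact_force: [0.4, 0.1, -4.7]
gripper_width: 0.21
```

```bash
python3 go.py .5368 -.0517 .25 77.8
```

```text
t 15.375 pos [ 0.5139 -0.3203  0.2479] yaw -102.01 delta [-2.675e+01  3.350e+00 -2.000e-02] turn 0.2 q [-0.27  0.56  1.05  1.77 -0.54  1.13 -0.82] F [ 0.4  0.1 -4.7] w 0.21
```

carry_out:
  deltas:
    - [[-4,0.5,0],0]
    - [[-9,1.2,0],0]
    - [[-14,1.9,0],0]
    - [[-19,2.5,0],0]
    - [[-24,3.2,0],0]
    - [[-26.2,3.5,0],0]
    - [[-26.7,3.6,0],0.2]
    - [[-26.7,3.6,2],0.2]
    - [[-26.7,3.6,5],0.2]
    - [[-26.7,3.6,6.3],0.2]

```text
t: 16.62
eef_pos: [0.5326, -0.0527, 0.1844]
tool_rot: [0.002, -0.627, 0.779, 0.003]
contact_force: [0.5, -0.7, -4.4]
gripper_width: 0.205
```

```bash
python3 go.py .5344 -.0512 .170 77.8
```

```text
t 16.625 pos [ 0.5326 -0.0527  0.1844] yaw -102.34 delta [-0.18 -0.15  1.44] turn -0.1 q [-0.81  0.54  1.08  2.   -0.59  0.96 -1.21] F [ 0.5 -0.7 -4.4] w 0.205
```

carry_out:
  deltas:
    - [[-0.2,-0.15,0.7],0]
    - [[-0.2,-0.15,1.4],0]
    - [[-0.2,-0.35,1.7],0]
    - [[-0.2,-0.6,2.0],0]
    - [[-0.2,-0.85,2.3],0]
    - [[-0.2,-1.1,2.7],0]
    - [[-0.2,-1.1,2.7],0]

```text
t: 17.5
eef_pos: [0.5443, -0.0531, 0.1573]
tool_rot: [0.002, -0.627, 0.779, 0.002]
contact_force: [1.3, -0.9, -3.8]
gripper_width: 0.21
```

carry_out:
  deltas:
    - [[0,0,-0.4],0]
    - [[0,0.3,-0.55],0]
    - [[0,0.5,-0.7],0]
    - [[0,0.5,-0.7],0]

```text
t: 18.0
eef_pos: [0.5391, -0.0519, 0.1644]
tool_rot: [0.002, -0.627, 0.779, 0.002]
contact_force: [0.4, -0.6, -4.2]
gripper_width: 0.207
```

```bash
python3 go.py .536 -.0515 .1627 77.8;  python3 - <<'E'
from crop import *
r=np.load('res.npz');o=readout.get_obs()
yaw=r['sd'][2];A=R.from_euler('z',yaw).as_matrix()
sd=stand(r['sd'][:2],yaw,.007)
b=read_camera('side')
g=np.array(o['eef_pos'])+[0,0,.002]
B=R.from_euler('y',-12,degrees=True).as_matrix()
out=[P@B.T@A.T+g for P in boxes(np.array([0,0,-.041]),0)]
im=overlay(b,'side',sd,175,220,70,65,6); im2=overlay(b,'side',out,175,220,70,65,6,(0,255,255))
cv2.imwrite('pics/c9.png',np.hstack([im,im2])[:,:,::-1])
E
```

```text
t 18.0 pos [ 0.5391 -0.0519  0.1644] yaw -102.33 delta [0.03 0.31 0.17] turn -0.1 q [-0.78  0.57  1.04  2.   -0.63  0.93 -1.19] F [ 0.4 -0.6 -4.2] w 0.207
```

View pics/c9.png

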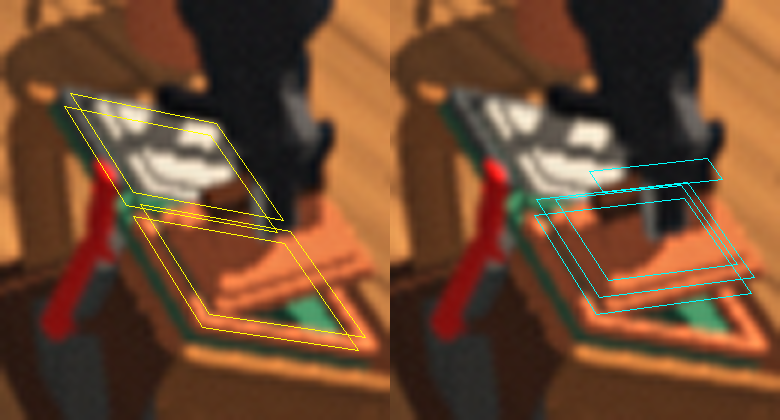

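The copper lid hovers just at contact, tilted only a few degrees. I press through the arc once more, as with the first lid, to tilt it, then bring the near edge to the upper lip.

carry_out:
  deltas:
    - [[0,-0.3,0.5],0]
    - [[0,-0.6,1.0],0]
    - [[0,-0.8,1.5],0]
    - [[0,-0.9,1.9],0]
    - [[0,-0.9,2.1],0]
    - [[0,-0.9,2.1],0]

```text
t: 18.8
eef_pos: [0.5483, -0.0539, 0.1435]
tool_rot: [0.002, -0.627, 0.779, 0.002]
contact_force: [1.3, -1.0, 0.1]
gripper_width: 0.207
```

carry_out:
  deltas:
    - [[0,0,-1.0],0]
    - [[0,0.3,-2.1],0]
    - [[0,0.6,-2.3],0]
    - [[0,0.6,-1.9],0]
    - [[0,0.6,-1.6],0]
    - [[0,0.6,-1.6],0]

```text
t: 19.55
eef_pos: [0.5424, -0.0526, 0.159]
tool_rot: [0.002, -0.627, 0.779, 0.002]
contact_force: [0.4, 0.0, -4.1]
gripper_width: 0.207
```

```bash
python3 go.py .5364 -.0516 .163 77.8
```

```text
t 19.55 pos [ 0.5424 -0.0526  0.159 ] yaw -102.34 delta [ 0.03  0.6  -0.4 ] turn -0.1 q [-0.77  0.58  1.03  2.   -0.64  0.93 -1.18] F [ 0.4  0.  -4.1] w 0.207
```

carry_out:
  deltas:
    - [[0,0.2,-0.1],0]
    - [[0,0.3,-0.15],0]
    - [[0,0.3,-0.15],0]

```text
t: 19.92
eef_pos: [0.5395, -0.052, 0.1607]
tool_rot: [0.002, -0.627, 0.779, 0.002]
contact_force: [0.5, -0.4, -3.3]
gripper_width: 0.209
```

```bash
python3 go.py .5364 -.0516 .163 77.8;  python3 - <<'E'
from crop import *
r=np.load('res.npz');o=readout.get_obs()
yaw=r['sd'][2];A=R.from_euler('z',yaw).as_matrix()
b=read_camera('side'); cv2.imwrite('/tmp/sx.png',b[:,:,::-1])
g=np.array(o['eef_pos'])+[0,0,.002]
gr=cv2.GaussianBlur(b,(3,3),0).astype(float)
# contrast across bottom edges of plate (right side -> stand +y, local y=+.042) and far edge (local x=-.042)
for th in range(0,31,3):
    B=R.from_euler('y',-th,degrees=True).as_matrix()
    sc=[]
    for e in(([-.036,.042],[.02,.042]),([-.042,.036],[-.042,-.02])):
        p=np.linspace(0,1,40)[:,None]; L=np.array(e[0])*(1-p)+np.array(e[1])*p
        q=[]
        for z in(-.0035,.0035):
            P=np.c_[L,np.full(40,-.041+z)]@B.T@A.T+g; px=w2px('side',P)
            q.append(cv2.remap(gr.astype(np.float32),px[:,1].astype(np.float32),px[:,0].astype(np.float32),1)[:,0])
        sc.append(np.abs(q[0].mean(0)-q[1].mean(0)).sum())
    print(th,np.round(sc))
E
```

```text
t 19.925 pos [ 0.5395 -0.052   0.1607] yaw -102.34 delta [ 0.02  0.31 -0.23] turn -0.1 q [-0.78  0.58  1.04  2.   -0.64  0.93 -1.19] F [ 0.5 -0.4 -3.3] w 0.209
0 [49. 11.]
3 [51.  8.]
6 [52. 22.]
9 [53. 27.]
12 [55. 21.]
15 [57.  4.]
18 [65. 17.]
21 [70. 12.]
24 [64. 16.]
27 [57. 22.]
30 [57. 35.]
```

Contact geometry puts the tilt at about 10–12° with the near edge 41–42 mm upslope. Release.

carry_out:
  deltas:
    - [[0,0.05,-0.05],0]
    - [[0,0.05,-0.05],0]
    - [[0,0.05,-0.05],0]
    - [[0,0.05,-0.05],0]
    - [[0,0.05,-0.05],0]
    - [[0,0,-2],0]
    - [[0,0,-5],0]
    - [[0,0,-8],0]
    - [[0,6,-10],0]
    - [[0,10,-10],0]
  hand: 0.6

```text
t: 21.22
eef_pos: [0.4427, -0.033, 0.2622]
tool_rot: [0.002, -0.626, 0.78, 0.001]
contact_force: [-0.5, 1.4, 2.5]
gripper_width: 0.6
```

```bash
python3 go.py .55 .04 .26 77.8; python3 chk.py pics/c10.png .010 b; python3 - <<'E'
import cv2,numpy as np
t=cv2.imread('/tmp/top.png'); x=cv2.resize(t[178:258,180:260],(390,390),interpolation=cv2.INTER_CUBIC)
a=cv2.imread('pics/c10.png')
a=cv2.resize(a[:330],None,fx=1,fy=1)
cv2.imwrite('pics/c10.png',np.hstack([a[:, :390],x[:330]]) if 0 else np.hstack([a[:330,390:],cv2.resize(x,(330,330))]))
E
```

```text
t 21.225 pos [ 0.4427 -0.033   0.2622] yaw -102.53 delta [-9.45 -8.89  0.27] turn -0.3 q [-1.3   0.22  1.44  2.12 -0.27  1.01 -1.51] F [-0.5  1.4  2.5] w 0.6
```

View pics/c10.png

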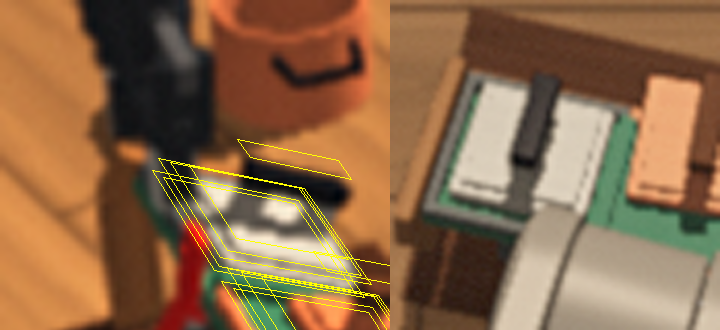

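The copper lid looks about 28 mm too far downslope, resting over its lower lip. I clear the arm and measure numerically, since the picture allowance is used up.

carry_out:
  deltas:
    - [[2,-2,-1],0]
    - [[5,-5,-2],0]
    - [[9,-8,-2],0]
    - [[14,-10,-2],0]
    - [[19,-12,-2],0]
    - [[23,-12,-2],0]
    - [[23,-12,-2],0]

```text
t: 22.2
eef_pos: [0.5074, -0.2841, 0.2782]
tool_rot: [0.002, -0.626, 0.78, 0.005]
contact_force: [0.5, -0.0, -0.3]
gripper_width: 0.603
```

```bash
python3 go.py .55 .04 .26 77.8; cat > seg.py <<'E'
from crop import *
# rectify the top view onto the bed plane (stand coords): value class map
def classify(p):
    h,s,v=cv2.cvtColor(np.uint8([[p]]),cv2.COLOR_RGB2HSV)[0,0].astype(int)
    if 50<h<95 and s>60: return 'G'
    if s<45: return 'S' if v>110 else 'k'
    if v<70: return 'd'
    if h<=12 or h>170: return 'C' if v>140 else 'c'
    return 'w' if v>110 else 'b'
def bedmap(img,n,zn,step=.008,xr=(.07,-.12),yr=(-.12,.125)):
    r=np.load('res.npz');A=R.from_euler('z',r['sd'][2]).as_matrix();B=R.from_euler('y',-30,degrees=True).as_matrix()
    for x in np.arange(xr[0],xr[1],-step):
        ys=np.arange(yr[0],yr[1],step/2); P=np.array([[x,y,zn] for y in ys])@B.T+[0,0,.115]; P=P@A.T+[*r['sd'][:2],0]
        px=w2px(n,P).round().astype(int)
        print('%5.0f '%(x*1000)+''.join(classify(img[a,b]) for a,b in px))
E
python3 - <<'E'
from seg import *
a=read_camera('top');b=read_camera('side');cv2.imwrite('/tmp/t.png',a[:,:,::-1]);cv2.imwrite('/tmp/s.png',b[:,:,::-1])
bedmap(a,'top',0.0)
for n in('top','side'):print(n,[(round(r['score'],2),np.round(r['centre'],1)) for r in models.spot_in('lid_copper_mid',n)[:3]],[(round(r['score'],2),np.round(r['centre'],1)) for r in models.spot_in('lid_steel_mid',n)[:3]])
r=np.load('res.npz');A=R.from_euler('z',r['sd'][2]).as_matrix();B=R.from_euler('y',-30,degrees=True).as_matrix()
for c in(.052,-.052):
  p=A@(B@[0,c,.024-.01]+[0,0,.115])+[*r['sd'][:2],0]; print(c,[w2px(n,p).round(1) for n in('top','side')])
E
```

```text
t 22.2 pos [ 0.5074 -0.2841  0.2782] yaw -102.5 delta [-32.55   2.85   2.12] turn -0.3 q [-0.37  0.47  1.07  1.79 -0.46  1.16 -0.94] F [ 0.5 -0.  -0.3] w 0.603
   70 wccbdccddccddddddkkkkddddddcccccccddddddddddkkkkddddddddddbwcw
   62 wwwwddGdkGGGGdGGkGdkGdkGdkcCCCCCCwdccdccbccbccbcCccCccbcccwwwc
   54 wwwcbSSSSSSSSSSSSSSSSSSSSSSGGGGGGwwwwwwwwwwwwwwwwwwCwwwwCbwwwb
   46 wwwcSSGGGGGdGGdGdddGkGGkGddGGGGGGGGGGGGGGGGGGGGGGGGGGGGCCcwwCw
   38 wwwcSSGSwSSwSSSwwbbbSSSSSSSSwGGGGGGGGGGGGGGGGGGGGGGGGGGCCcwwww
   30 wwwbbSwSSSwwSSSwbbbwSSSSSwSSwGGGGGGGGGGGGGGGGGGGGGGGGGwCCcwwww
   22 wwwcbSbSSSSSSSSSbbbwSSSSSSSSbGGGGGGGGGGGGGGGGGGGGGGGGGGCCcwwcw
   14 wwwcbSbSSSSSSSSwdbdbSSSSSSSSSGGGGwCCCCCCCccccccCCcCCccwwCcwwww
    6 wwwckkGSSSSSSSwkkkkbSSSSSSSSSGGGGCwCCCCCCCccccCCCCCCCwwCCcwwwb
   -2 wwwwbSGwSSSSSSwkkkkbSSSSSSSSwGGGGCwwwwwwwCcccCwwwwwwCCwCCcwwww
  -10 wwwcbSGSSSSSSSwkckkbwSSSSSSSSGGGwCwwwwwwwccccCwwwwwwCCwwCcwwwc
  -18 wwwwbSGSSSSSSSwdkkkdSSSSSSSSwGGGGCwwwwwwwcccdcwwwwwwwwGCCcwwwb
  -26 wwwcbSbSSSSSSSwdkkdbSSSSSSSSwGGGwwwwwwwwwccccCwwwwwwCCwwCcwwwb
  -34 wwwcbSkwSSSSSSwkkkkSSSSSSSSSkGGGwwCww
[... 390 characters left out ...]
ccccccccccccccccccccccccccccccccccccCcccccccccccb
  -90 wwcccccccccccccccccccccccccccccccccccccccccccccccccccccccccccw
  -98 wccccccccccccwcwcccwcccwccwcwwccwcwwwcwcwwcwwwwwccwwwwwwwwwwww
 -106 wwwwwwwwwwwwwwwwwwwwwwwwwwwwwwwwwwwwwwwwwwwwwwwwwwwwwwwwwwwwww
 -114 wwwwwwwwwwwwwwwwwwwwwwwwwwwwwwwwwwwwwwwwwwwwwwwwwwwwwwwwwwwwww
top [(0.92, array([215.5, 256.1])), (0.74, array([247. , 417.6]))] [(0.89, array([288.5, 123.7])), (0.57, array([215.8, 213.7]))]
side [(0.8, array([343.4, 344. ])), (0.62, array([219.9, 268.1]))] [(0.85, array([210.7, 164.6])), (0.74, array([202.1, 249.6]))]
0.052 [array([[220.1, 254.3]]), array([[216.1, 263.3]])]
-0.052 [array([[211.2, 213.7]]), array([[197.2, 250.5]])]
```

The map shows the steel lid seated, and the copper lid square but about 30 mm downslope with its far side on the lower lip. I regrip it as it lies, nearly parallel to the bed, and move it upslope. First I refine the offsets along the slope.

```bash
python3 - <<'E'
from seg import *
a=cv2.imread('/tmp/t.png')[:,:,::-1];b=cv2.imread('/tmp/s.png')[:,:,::-1]
r=np.load('res.npz');A=R.from_euler('z',r['sd'][2]).as_matrix();B=R.from_euler('y',-30,degrees=True).as_matrix()
def prof(img,n,y,s,xs):
    P=np.array([[x,y,-s] for x in xs])@B.T+[0,0,.115];P=P@A.T+[*r['sd'][:2],0];px=w2px(n,P).astype(np.float32)
    return cv2.remap(np.ascontiguousarray(img),px[:,1],px[:,0],1)[:,0]
xs=np.arange(.066,-.09,-.003)
for s in(.012,):
  T=[prof(a,'top',y,s,xs) for y in(-.08,.025,.08)]; S=[prof(b,'side',y,s,xs) for y in(.08,)]
  for i,x in enumerate(xs): print('%4.0f'%(x*1000),*[classify(t[i])+str(t[i]) for t in T+S])
E
```

```text
66 d[68 37 25] d[57 34 23] d[58 35 27] G[35 51 36]
  63 d[69 41 30] d[55 37 26] d[53 37 28] d[45 55 39]
  60 d[59 44 32] d[45 49 35] d[44 50 37] b[74 56 38]
  57 G[41 53 40] d[61 55 41] d[67 57 42] c[114  60  36]
  54 d[40 50 40] c[118  73  49] c[135  81  54] C[160  74  42]
  51 k[72 69 63] C[195 128  87] C[208 138  95] C[216 104  60]
  48 S[120 114 103] w[234 169 121] w[232 168 118] C[248 141  82]
  45 S[126 129 113] w[210 166 119] w[192 161 116] w[227 154  96]
  42 w[ 89 112  89] w[135 150 112] G[120 149 112] w[170 156 103]
  39 G[53 72 54] G[ 98 147 110] G[ 95 145 109] G[112 155 106]
  36 k[81 78 67] G[ 99 146 112] G[ 97 145 108] G[ 78 154 105]
  33 w[149 137 121] G[ 99 145 109] G[100 145 109] G[ 73 152 103]
  30 S[204 191 172] G[ 98 145 108] G[100 146 110] G[ 75 147 101]
  27 S[179 167 150] G[ 97 143 107] G[ 99 145 109] G[ 76 148 101]
  24 w[162 149 132] G[100 145 109] G[100 147 110] G[ 74 147 101]
  21 S[200 187 168] G[ 99 146 110] G[100 146 109] G[ 67 136  93]
  18 S[223 210 190] G[ 92 139 103] G[100 146 109] G[ 57 110  76]
  15 S[223 211 191] G[60 96 70] G[ 89 134  98] G[48 73
[... 1475 characters left out ...]
  92  52]
 -57 w[137 112  91] w[239 173 122] w[238 174 124] C[173  86  49]
 -60 c[116  81  58] w[239 174 122] w[239 174 123] C[161  79  45]
 -63 c[100  62  42] w[240 174 123] w[240 175 125] C[146  70  42]
 -66 c[94 56 38] w[239 172 122] w[239 175 125] c[139  66  39]
 -69 c[93 56 37] w[239 172 123] w[239 175 124] c[134  65  38]
 -72 c[94 57 38] w[240 173 123] w[239 175 125] c[131  64  37]
 -75 c[95 58 40] w[240 174 123] w[238 175 124] c[128  62  37]
 -78 c[95 58 40] w[241 176 125] w[240 176 124] c[121  60  35]
 -81 c[91 56 38] w[238 173 122] w[242 176 125] c[118  58  34]
 -84 c[89 52 34] w[208 145 100] w[238 171 121] c[125  65  38]
 -87 c[92 55 37] C[145  93  61] C[198 130  89] C[148  83  48]
```

carry_out:
  deltas:
    - [[-4,-0.2,0],-0.3]
    - [[-9,-0.4,1],-0.3]
    - [[-14,-0.6,2],-0.3]
    - [[-19,-0.8,3],-0.3]
    - [[-22,-0.9,4],-0.3]
    - [[-23.3,-1,5],-0.3]
    - [[-23.3,-1,5.8],-0.3]
    - [[-23.3,-1,5.8],-0.3]

```text
t: 23.5
eef_pos: [0.5668, -0.0525, 0.2216]
tool_rot: [0.002, -0.631, 0.776, 0.006]
contact_force: [-0.3, -0.1, 0.2]
gripper_width: 0.596
```

```bash
python3 go.py .5673 -.0582 .130 77.8
```

```text
t 23.5 pos [ 0.5668 -0.0525  0.2216] yaw -101.76 delta [ 0.65 -0.23  9.15] turn 0.4 q [-0.77  0.52  1.04  1.88 -0.53  1.05 -1.28] F [-0.3 -0.1  0.2] w 0.596
```

carry_out:
  deltas:
    - [[0.6,-0.1,2],0.4]
    - [[0.6,-0.1,4.5],0.4]
    - [[0.6,-0.1,6.5],0.4]
    - [[0.6,-0.1,8.3],0.4]
    - [[0.6,-0.1,9.1],0.4]
    - [[0.6,-0.1,9.1],0.4]
    - [[0.6,-0.1,9.1],0.4]

```text
t: 24.38
eef_pos: [0.5667, -0.0576, 0.1311]
tool_rot: [0.003, -0.628, 0.778, 0.006]
contact_force: [0.4, 0.6, 0.3]
gripper_width: 0.605
```

carry_out:
  deltas:
    - [[0,0,0],0]
    - [[0,0,0],0]
    - [[0,0,0],0]
    - [[0,0,0],0]
    - [[0,0,0],0]
    - [[0,0,0],0]
  hand: 0
  newtons: 40

```text
t: 25.12
eef_pos: [0.5669, -0.0575, 0.1312]
tool_rot: [0.003, -0.628, 0.778, 0.005]
contact_force: [1.3, 0.2, -0.7]
gripper_width: 0.199
```

```bash
python3 go.py .5673 -.0582 .130 77.8
```

```text
t 25.125 pos [ 0.5669 -0.0575  0.1312] yaw -102.15 delta [ 0.06 -0.05  0.12] turn 0.1 q [-0.66  0.63  0.92  1.95 -0.66  0.89 -1.18] F [ 1.3  0.2 -0.7] w 0.199
```

Gripped. Lift clear of the lip, move upslope, and come down at the upper end of the bay.

carry_out:
  deltas:
    - [[0,0,-1.5],0]
    - [[0,0,-3.5],0]
    - [[0,0.8,-5],0]
    - [[0,1.6,-5],0]
    - [[0,2.0,-5],0]
    - [[0,2.0,-4],0]
    - [[0,2.0,-3.2],0]
    - [[0,2.0,-3.2],0]

```text
t: 26.12
eef_pos: [0.5468, -0.0537, 0.1621]
tool_rot: [0.002, -0.628, 0.778, 0.006]
contact_force: [-0.7, 0.0, -4.6]
gripper_width: 0.204
```

```bash
cat > sx.py <<'E'
from seg import *
r=np.load('res.npz');A=R.from_euler('z',r['sd'][2]).as_matrix();B=R.from_euler('y',-30,degrees=True).as_matrix()
import sys
s=float(sys.argv[1]);b=read_camera('side');a=read_camera('top')
xs=np.arange(.068,-.09,-.002)
for n,img in(('side',b),('top',a)):
  for y in(.02,.035,.08,.09,-.03,-.075):
    P=np.array([[x,y,-s] for x in xs])@B.T+[0,0,.115];P=P@A.T+[*r['sd'][:2],0];px=w2px(n,P).astype(np.float32)
    c=cv2.remap(np.ascontiguousarray(img),px[:,1],px[:,0],1)[:,0]
    print(n,'%4.0f'%(y*1000),''.join(('|' if i%5==4 else '')+classify(p) for i,p in enumerate(c)))
E
python3 go.py .5673 -.0582 .130 77.8; python3 sx.py .005
```

```text
t 26.125 pos [ 0.5468 -0.0537  0.1621] yaw -102.15 delta [ 0.05 -2.12  3.19] turn 0.0 q [-0.73  0.56  0.98  1.98 -0.6   0.93 -1.22] F [-0.7  0.  -4.6] w 0.204
side   20 cccd|GGdbc|ccccc|cbbcc|ccccc|ccccc|ccccc|ccccc|ccccc|ccccc|ccCCC|CCCCC|CCCCC|CCCCC|CCCCC|CCwww
side   35 bkdd|Gddcc|ccccc|cbbbc|ccccc|ccccc|ccccc|ccccc|CccCC|CCCCw|wwwww|wwwww|wwCCC|CCCCC|CCCCC|Cwwww
side   80 cbdd|Gdbcc|ccccc|bddcc|ccCCc|ccccc|ccccc|cbbbd|ddddd|ddddG|GGGGG|Gbbbc|CCCCC|CCCcc|ccccC|wwwww
side   90 cbdd|ddbcc|ccccc|cCCCC|CCCCC|CCCCC|CCCCC|CCCCC|CCCCC|CCCCC|wwwww|wCCCC|CCCCC|CCCcc|cccCw|wwwww
side  -30 wwww|bccCC|CCCcc|kkkkb|wwwww|wwwww|wwSSw|wwSSS|SSSww|wwcdd|ddccc|cdddd|dcckk|kkkkk|kkkkk|ddddd
side  -75 cbbd|dGGGd|kkkkk|kkkkk|wwwww|wwwbb|bbbkb|bkbbb|bbbkk|bwbbw|wwwwb|bbbbb|bwwww|wkkkk|kkdkk|kkkkk
top   20 wwww|wwwww|wwwww|wwwww|wwwww|wwwww|wwwww|wwwww|wwwww|wwwww|wwwww|wwwww|wwwww|wwwww|wwwww|wwwww
top   35 wwww|wwwww|wwwww|wwwww|wwwww|wwwww|wwwww|wwwww|wwwww|wwwww|wwwww|wwwww|wwwww|wwwww|wwwww|wwwww
top   80 dddd|dddbc|ccccd|dGbcC|CCCCC|wwCCC|Cccdb|bbbbb|bwwww|wwwww|wwwww|wwwww|wwwww|wwwww|wwwww|wwwww
top   90 dddd|dddbc|ccccd|GGbcC|CCwCC|CCCCC|CCCCC|CCCCC|Cccdd|ddddd|bbbbb|bbwww|wwwww|wwwww|wwwww|wwwww
top  -30 wwww|wwwww|wwwww|wwwww|wwwww|wwwww|wwwww|wwwww|wwwww|wwwww|wwwww|wwwww|wwwww|wwwww|wwwww|wwwww
top  -75 wwww|wwwww|wwwSS|wGGbw|wSSSS|SSSSS|SSSSS|SSSSS|SSSSS|SSSSS|SSSSS|SSSSS|SSSSw|bcccc|ccccc|ccccc
```

carry_out:
  deltas:
    - [[0,0.1,0.4],0]
    - [[0,0.2,0.8],0]
    - [[0,0.4,0.8],0]
    - [[0,0.45,0.8],0]
    - [[0,0.45,0.8],0]

```text
t: 26.85
eef_pos: [0.5432, -0.0529, 0.1552]
tool_rot: [0.003, -0.628, 0.778, 0.005]
contact_force: [1.0, 0.0, -3.5]
gripper_width: 0.203
```

```bash
python3 go.py .5673 -.0582 .130 77.8; python3 sx.py .006 | grep -E "(80|90|-75) "
```

```text
t 26.85 pos [ 0.5432 -0.0529  0.1552] yaw -102.16 delta [ 0.03 -2.48  2.51] turn 0.0 q [-0.73  0.56  0.97  1.99 -0.61  0.91 -1.21] F [ 1.   0.  -3.5] w 0.203
side   80 bddd|ddbcc|ccccc|ccCCC|CCCCC|CCCCC|CCCCC|CCCCC|CCCCC|CCccc|ccccc|bcccc|cCCCC|CCccc|ccccC|Cwwww
side   90 cddG|dbccc|ccccc|CCCCC|CCCCC|CCCCC|CCCCC|CCCCC|CCCCC|CCCCC|Cwwww|wCCCC|CCCCC|CCccc|ccccC|wwwww
side  -75 cbdd|dGGGk|kkkkk|kkkkb|wwwww|wwwww|wwbbb|kkkkk|kkkbb|wwwww|wwwbb|bbbbb|kbkkk|kkkkk|kkkkk|kkkkk
top   80 dddd|dddcc|cccbd|bcCCC|CCwwC|CCccb|ddbbb|bbwww|wwwww|wwwww|wwwww|wwwww|wwwww|wwwww|wwwww|wwwww
top   90 dddd|dddbc|cccbd|bcCCC|CCCCC|CCCCC|CCCCC|CCccc|ddddd|dbbbb|bbwww|wwwww|wwwww|wwwww|wwwww|wwwww
top  -75 wwww|wwwbb|bSSSw|wGbbw|SSSSS|SSSSS|SSSSS|SSSSS|SSSSS|SSSSS|SSSSS|SSSSS|SSSSw|ccccc|ccccc|ccccc
```

Near edge is at about 40 mm and in light contact. Release.

carry_out:
  deltas:
    - [[0,0.1,0],0]
    - [[0,0.1,0],0]
    - [[0,0.1,0],0]
    - [[0,0.1,0],0]
    - [[0,0.1,0],0]
    - [[0,0.1,-2],0]
    - [[0,0,-5],0]
    - [[0,0,-8],0]
    - [[2,0,-12],0]
    - [[6,0,-12],0]
  hand: 0.6

```text
t: 28.2
eef_pos: [0.533, -0.1131, 0.2784]
tool_rot: [0.005, -0.63, 0.777, 0.003]
contact_force: [0.4, -0.2, -0.2]
gripper_width: 0.598
```

carry_out:
  deltas:
    - [[4,0,0],0]
    - [[9,0,0],0]
    - [[14,0,0],0]
    - [[16,0,0],0]
    - [[16,0,0],0]

```text
t: 28.82
eef_pos: [0.499, -0.2717, 0.2778]
tool_rot: [0.005, -0.628, 0.778, 0.003]
contact_force: [-0.3, 0.1, 0.5]
gripper_width: 0.596
```

```bash
python3 go.py .5673 -.0582 .130 77.8; python3 sx.py .012; python3 - <<'E'
from seg import *
bedmap(read_camera('top'),'top',-.012)
E
```

```text
t 28.825 pos [ 0.499  -0.2717  0.2778] yaw -102.2 delta [-22.14  -2.14  15.03] turn 0.0 q [-0.41  0.44  1.09  1.83 -0.45  1.14 -0.95] F [-0.3  0.1  0.5] w 0.596
side   20 cccd|GbbCC|CCCCC|CCcCC|CCCCC|CCCCw|wCCCC|ccccc|ccccC|CCCww|wwwCC|CCCcc|ccccc|ccccc|ccccc|ccccC
side   35 cddd|dccCC|CCCCC|ccCCC|CCccC|CCCcc|ccccc|ccccc|ccCCC|CCCCC|Ccccc|ccccc|CCCCC|Ccccc|ccccc|cccCC
side   80 dGGd|bccCC|CCCCC|ccCCC|CCCCC|CCCCC|CCCCC|CCCCC|CCCCC|CCCCC|CCCCC|CCCCC|CCCCC|Ccccc|ccccc|cccCw
side   90 GGGd|bccCC|CCCCC|CCCCC|CCCCC|CCCCC|CCCCC|CCCCC|CCCCC|CCCCC|CCCCC|CCCCC|CCCCC|ccccc|ccccc|cccCw
side  -30 bbbd|ddccc|cCCCC|CCcwS|wwwww|wwwww|wwwww|wwwww|wwwww|wwwww|wwwww|wwwww|ccccc|ccccc|ccccc|ccccc
side  -75 bddG|GGdkk|kkkkk|kkkSw|wwwww|wwwww|wwbbb|bkkkk|kwwww|wwwww|wwwwb|kkbkk|kkbww|wwwww|wwwww|wwwww
top   20 dddd|ddbcC|Cwwww|GbcCC|wCCCC|CwCCC|wCCCC|CCCCC|CCCCC|CCCCC|CCCCC|CCCCC|CCCCC|ccccc|ccccc|ccccc
top   35 dddd|ddbcC|Cwwwb|bbcCC|wCCCC|CCCCC|wCCCC|CCCCC|CCCCC|CCCCC|CCCCC|CCCCC|CCCCC|ccccc|ccccc|ccccc
top   80 dddd|ddbcC|Cwwwb|dcCCC|CCCCw|wwwww|CwCCw|CCCCC|CCCCC|CCCCC|CCCCC|CCCCC|CCCCC|ccccc|ccccc|ccc
[... 1270 characters left out ...]
CCwwCcwwwb
  -42 wwwbSbbSSSSSSwbkkkbSSSSSSSSwGGGGwCCCCCCCCccccCCCCCCCCCwCCcwwwb
  -50 wwwbSkSSSSSSSSkdkkwSSSSSSSSSkSwwCCCCCCCCCccccCCCCCCCCCCCwCwwwc
  -58 wwwcwcwwcwwwbckkkkdwccwcccwcwccCCCCCCCCCCcccccCCCCCcCCccCccwwc
  -66 wwwcccccccccccdccdcccccccccccccccccccccccccccccccccccccccccccc
  -74 wwcccccccccccccccccccccccccccccccccccccccccccccccccccccccccccb
  -82 wccccccccccccccccccccccccccccccccccccccccccccccccccccccccccccc
  -90 wwcccccccccccccccccccccccccccccccccccccccccccccccccccccccccccc
  -98 wccccccccccccccccccccccccccccccccccccccccccccccccccccccccccccc
 -106 bcccccccccccccccccwcccccccccwccwcwwccwccwcwccccccwwcwwcwwwwwcw
 -114 wwwwwwwwwwwwwwwwwwwwwwwwwwwwwwwwwwwwwwwwwwwwwwwwwwwwwwwwwwwwww
```

The copper lid's near edge now lies level with the steel lid's. I check that it is flat by its shading against its known tilts, and by the gap at its far edge.

```bash
python3 - <<'E'
from seg import *
r=np.load('res.npz');A=R.from_euler('z',r['sd'][2]).as_matrix();B=R.from_euler('y',-30,degrees=True).as_matrix()
def col(img,n,P):
    px=w2px(n,P).astype(np.float32); return np.median(cv2.remap(np.ascontiguousarray(img),px[:,1],px[:,0],1)[:,0],0)
def bedP(y0,x0,x1,zn): 
    P=np.array([[x,y0+dy,zn] for x in np.linspace(x0,x1,6) for dy in(-.004,0,.004)])@B.T+[0,0,.115]; return P@A.T+[*r['sd'][:2],0]
top=read_camera('top');side=read_camera('side')
cv2.imwrite('/tmp/t2.png',top[:,:,::-1]);cv2.imwrite('/tmp/s2.png',side[:,:,::-1])
im={'old':{'top':cv2.imread('/tmp/t.png')[:,:,::-1],'side':cv2.imread('/tmp/s.png')[:,:,::-1]},'new':{'top':top,'side':side},'start':{'top':cv2.imread('pics/top.png')[:,:,::-1],'side':cv2.imread('pics/side.png')[:,:,::-1]}}
for n in('top','side'):
    for k in('old','new'):
        print(n,k,'cu',col(im[k][n],n,bedP(.076,-.03,0,.004)),'st',col(im[k][n],n,bedP(-.028,-.03,0,.004)),'bed/lip bar',col(im[k][n],n,bedP(0,-.02,0.02,-.004)))
    for l in('cu','st'):
        c=r[l];M=R.from_euler('z',c[2]).as_matrix()
        for sg in(1,-1):
            P=np.array([[x,sg*.024+d,.014] for x in np.linspace(-.02,.02,5) for d in(-.004,0,.004)])@M.T+[c[0],c[1],0]; print(n,'start',l,sg,col(im['start'][n],n,P))
# far-edge profile, fine, s=.012 for both lids at plate-top height and lip
for y in(.025,.08,-.025,-.08):
    xs=np.arange(-.040,-.070,-.002);P=np.array([[x,y,-.012] for x in xs])@B.T+[0,0,.115];P=P@A.T+[*r['sd'][:2],0];px=w2px('top',P).astype(np.float32)
    print(y,cv2.remap(np.ascontiguousarray(top),px[:,1],px[:,0],1)[:,0,0])
E
```

```text
top old cu [239. 176. 125.] st [220. 208. 188.] bed/lip bar [ 96. 143. 107.]
top new cu [239.5 167.  118.5] st [221. 208. 188.] bed/lip bar [ 95. 143. 106.]
top start cu 1 [201. 130.  90.]
top start cu -1 [131.  81.  56.]
top start st 1 [175. 163. 146.]
top start st -1 [176. 164. 148.]
side old cu [253.5 159.   90. ] st [207.5 190.5 169.5] bed/lip bar [158.5 156.5 134.5]
side new cu [250.  144.5  82. ] st [211. 194. 172.] bed/lip bar [116. 138. 109.]
side start cu 1 [235. 127.  72.]
side start cu -1 [123.  61.  36.]
side start st 1 [64. 58. 52.]
side start st -1 [201. 184. 165.]
0.025 [240 240 239 237 233 232 236 229 212 164 121  93  90  95  96  96]
0.08 [239 239 239 239 239 239 235 226 187 143 104  89  93  96  97  95]
-0.025 [221 221 222 223 217 198 166 146 132 119 106  95  93  94  95  95]
-0.08 [221 222 222 221 217 203 178 149 141 131 117 104  93  93  94  94]
```

```bash
cat > bar.py <<'E'
import sys
from seg import *
from scipy.optimize import differential_evolution
r=np.load('res.npz');A=R.from_euler('z',r['sd'][2]).as_matrix();B=R.from_euler('y',-30,degrees=True).as_matrix()
ims={'top':cv2.imread(sys.argv[1])[:,:,::-1],'side':cv2.imread(sys.argv[2])[:,:,::-1]}
g={n:cv2.resize(cv2.GaussianBlur(i,(3,3),.6).max(2),None,fx=6,fy=6,interpolation=cv2.INTER_CUBIC).astype(float) for n,i in ims.items()}
CAM={n:cam(n) for n in g}
def proj(n,P):
    K,D,T=CAM[n];W=np.linalg.inv(T);return cv2.projectPoints(P,cv2.Rodrigues(W[:3,:3])[0],W[:3,3],K,D)[0][:,0]
def pose(p,s):  # x0,y0 of underside centre, h over floor, phi (far side up +), yaw
    Rl=R.from_euler('zy',[p[4],p[3]]).as_matrix()
    return lambda L:((L@Rl.T+[p[0],p[1],p[2]-s])@B.T+[0,0,.115])@A.T+[*r['sd'][:2],0]
def mask(n,P):
    c=((proj(n,P)+.5)*6).astype(np.int32)
    h=cv2.convexHull(c); return h
bar=np.array([[sx*.032,sy*.009,z] for sx in(1,-1) for sy in(1,-1) for z in(.034,.048)])
barout=bar
def score(p,s,views=('top','side')):
    f=pose(p,s); t=0
    for n in views:
        h=mask(n,f(bar)); x,y,w,hh=cv2.boundingRect(h); x-=14;y-=14;w+=28;hh+=28
        m=np.zeros((hh,w),np.uint8); cv2.fillConvexPoly(m,h-[x,y],1)
        o=cv2.dilate(m,np.ones((13,13)))-m; inn=m-cv2.erode(m,np.ones((13,13)))
        q=g[n][y:y+hh,x:x+w]; t+=(q[inn>0].mean()-q[o>0].mean())
    return t
if __name__=='__main__':
    s=.0125
    for nm,c in(('steel',-.052),('copper',.052)):
        d=differential_evolution(score,[(-.02,.012),(c-.006,c+.006),(-.006,.014),(-.2,.2),(-.12,.12)],args=(s,),seed=1,maxiter=60,popsize=12,tol=1e-4)
        print(nm,'x %.1f y %.1f h %.1f mm phi %.3f yaw %.3f'%(d.x[0]*1e3,(d.x[1]-c)*1e3,d.x[2]*1e3,d.x[3],d.x[4]),round(d.fun,1))
E
python3 bar.py /tmp/t2.png /tmp/s2.png; echo old; python3 bar.py /tmp/t.png /tmp/s.png
```

```text
steel x -2.7 y 1.1 h -5.0 mm phi -0.085 yaw 0.064 -118.1
copper x -4.1 y 0.6 h -3.8 mm phi -0.007 yaw 0.011 -81.4
old
steel x -2.6 y 1.4 h -5.1 mm phi -0.089 yaw 0.051 -118.1
copper x -20.0 y -0.2 h 2.1 mm phi -0.096 yaw 0.050 -81.9
```

```bash
sed -i 's/(-.02,.012)/(-.045,.012)/; s/(-.006,.014)/(-.012,.016)/; s/(-.2,.2)/(-.3,.3)/' bar.py; echo old; python3 bar.py /tmp/t.png /tmp/s.png; echo new;python3 bar.py /tmp/t2.png /tmp/s2.png; python3 - <<'E'
# steel-to-copper comparison of bed far-edge in side view: profiles across the far edge
from seg import *
r=np.load('res.npz');A=R.from_euler('z',r['sd'][2]).as_matrix();B=R.from_euler('y',-30,degrees=True).as_matrix()
for f in('/tmp/s.png','/tmp/s2.png'):
    b=cv2.imread(f)[:,:,::-1]
    # vertical (normal) profiles at lid's +y plate edge, stations x
    for x in(.03,.01,-.01,-.03,-.043):
        P=np.array([[x,.094,z] for z in np.arange(-.016,.024,.0025)])@B.T+[0,0,.115];P=P@A.T+[*r['sd'][:2],0];px=w2px('side',P).astype(np.float32)
        print(f,x,cv2.remap(np.ascontiguousarray(b),px[:,1],px[:,0],1)[:,0,1])
E
```

```text
old
steel x -2.5 y 1.5 h -4.8 mm phi -0.082 yaw 0.060 -118.2
copper x -25.6 y -0.3 h 1.8 mm phi 0.001 yaw 0.056 -83.5
new
steel x -2.8 y 1.5 h -5.2 mm phi -0.076 yaw 0.065 -118.3
copper x -3.7 y 0.7 h -3.6 mm phi 0.000 yaw 0.013 -81.4
/tmp/s.png 0.03 [135 151 156 154 148 127  89  62  54  69  88  91  71  62  58  58]
/tmp/s.png 0.01 [125 107  85  70  98 125 133 109 115 142 157 162 161 154 123  88]
/tmp/s.png -0.01 [111 100  89  94 123 127 121 105 124 145 157 160 160 160 153 133]
/tmp/s.png -0.03 [113 108  80  72  82 115 131 136 115 120 139 151 157 156 158 155]
/tmp/s.png -0.043 [132 108  84  64  71  85 120 133 132 111 121 141 154 156 155 154]
/tmp/s2.png 0.03 [126 118 113 127 128 120 106 131 155 166 165 162 149 107  73  58]
/tmp/s2.png 0.01 [125 112 109 117 125 119 112 140 156 165 165 160 145 104  72  55]
/tmp/s2.png -0.01 [111 105 108 119 130 114 115 140 155 162 162 160 158 159 146 118]
/tmp/s2.png -0.03 [112 110 104 117 133 117 125 142 140 117  82  58  48  49  50  50]
/tmp/s2.png -0.043 [129 115 116 137 139 120  87  61  47  48  50  50  52  66  92 118]
```

The edge profile, which rose along the slope when the lid sat on the lip, now runs parallel to the bed. The copper lid is flat at x ≈ −4 mm and the steel lid at about −4 mm. Now close the fingers and go above the copper handle to press along the bed's normal.

carry_out:
  deltas:
    - [[-4,-0.3,0],0]
    - [[-9,-0.6,0],0]
    - [[-14,-1,0],0]
    - [[-19,-1.3,1],0]
    - [[-21.7,-1.5,3],0]
    - [[-22.3,-1.6,6],0]
    - [[-22.3,-1.6,8.5],0]
    - [[-22.3,-1.6,9],0]
    - [[-22.3,-1.6,9],0]
  hand: 0
  newtons: 40

```text
t: 30.2
eef_pos: [0.5621, -0.0526, 0.1893]
tool_rot: [0.005, -0.63, 0.776, 0.003]
contact_force: [0.3, 0.9, 0.0]
gripper_width: 0.002
```

```bash
python3 go.py .5614 -.057 .163 77.8
```

```text
t 30.2 pos [ 0.5621 -0.0526  0.1893] yaw -101.87 delta [ 0.48 -0.02  2.63] turn 0.3 q [-0.74  0.55  1.01  1.93 -0.57  0.98 -1.25] F [0.3 0.9 0. ] w 0.002
```

carry_out:
  deltas:
    - [[0.4,0,1],0]
    - [[0.4,0,2],0]
    - [[0.4,0,2.4],0]
    - [[0.4,0,2.8],0]
    - [[0.4,0,2.8],0]

```text
t: 30.82
eef_pos: [0.5613, -0.0561, 0.1611]
tool_rot: [0.005, -0.63, 0.776, 0.004]
contact_force: [0.2, -0.1, -0.0]
gripper_width: -0.001
```

carry_out:
  deltas:
    - [[0,0.15,0.26],0]
    - [[0,0.3,0.52],0]
    - [[0,0.45,0.78],0]
    - [[0,0.6,1.04],0]
    - [[0,0.6,1.04],0]

```text
t: 31.45
eef_pos: [0.5557, -0.0548, 0.1509]
tool_rot: [0.005, -0.63, 0.776, 0.003]
contact_force: [0.2, -0.7, 2.7]
gripper_width: 0.002
```

carry_out:
  deltas:
    - [[0,0.15,0.26],0]
    - [[0,0.3,0.52],0]
    - [[0,0.45,0.78],0]
    - [[0,0.6,1.04],0]
    - [[0,0.6,1.04],0]

```text
t: 32.08
eef_pos: [0.5512, -0.0539, 0.1413]
tool_rot: [0.006, -0.63, 0.776, 0.002]
contact_force: [2.8, -1.2, 4.7]
gripper_width: 0.001
```

carry_out:
  deltas:
    - [[0,0.15,0.26],0]
    - [[0,0.3,0.52],0]
    - [[0,0.45,0.78],0]
    - [[0,0.6,1.04],0]
    - [[0,0.6,1.04],0]

```text
t: 32.7
eef_pos: [0.5489, -0.0535, 0.134]
tool_rot: [0.009, -0.63, 0.777, -0.0]
contact_force: [0.2, -0.1, 24.9]
gripper_width: 0.001
```

carry_out:
  deltas:
    - [[0,0.1,0.4],0]
    - [[0,0.2,0.6],0]
    - [[0,0.3,0.75],0]
    - [[0,0.3,0.75],0]

```text
t: 33.2
eef_pos: [0.5523, -0.0546, 0.1316]
tool_rot: [0.014, -0.63, 0.777, -0.005]
contact_force: [1.5, -0.2, 36.3]
gripper_width: 0.004
```

```bash
cat > sink.py <<'E'
from seg import *
r=np.load('res.npz');A=R.from_euler('z',r['sd'][2]).as_matrix();B=R.from_euler('y',-30,degrees=True).as_matrix()
b=read_camera('side');a=read_camera('top');cv2.imwrite('/tmp/s3.png',b[:,:,::-1]);cv2.imwrite('/tmp/t3.png',a[:,:,::-1])
# score: match lip-frame line pattern; reference profile from /tmp/s2.png at s=.0125
ref=cv2.imread('/tmp/s2.png')[:,:,::-1]
def patch(img,s):
    P=np.array([[x,y,.004-s] for y in np.arange(.098,.112,.002) for x in np.arange(-.06,.05,.002)]+[[x,y,.004-s] for x in np.arange(.044,.062,.002) for y in np.arange(.03,.11,.002)])@B.T+[0,0,.115]
    px=w2px('side',P@A.T+[*r['sd'][:2],0]).astype(np.float32)
    return cv2.remap(np.ascontiguousarray(img),px[:,1],px[:,0],1)[:,0].astype(float)
R0=patch(ref,.0125)
print('sink',[(int(s*1000),round(np.corrcoef(R0.ravel(),patch(b,s).ravel())[0,1],3)) for s in np.arange(.006,.046,.002)])
# red catch pixels
hsv=cv2.cvtColor(b,cv2.COLOR_RGB2HSV); m=((hsv[...,0]<5)|(hsv[...,0]>174))&(hsv[...,1]>190)&(hsv[...,2]>90)
m[:170]=0;m[260:]=0;m[:,:200]=0;m[:,260:]=0
ys,xs=np.nonzero(m);print('red',len(ys),ys.min(),xs[ys<=ys.min()+3].mean(),xs.max(),ys.mean().round(1),xs.mean().round(1))
hs=cv2.cvtColor(ref,cv2.COLOR_RGB2HSV); m=((hs[...,0]<5)|(hs[...,0]>174))&(hs[...,1]>190)&(hs[...,2]>90);m[:170]=0;m[260:]=0;m[:,:200]=0;m[:,260:]=0
ys,xs=np.nonzero(m);print('ref',len(ys),ys.min(),xs[ys<=ys.min()+3].mean(),xs.max(),ys.mean().round(1),xs.mean().round(1))
E
python3 sink.py; python3 go.py .55 -.05 .13 77.8
```

```text
sink [(6, np.float64(0.681)), (8, np.float64(0.706)), (10, np.float64(0.718)), (12, np.float64(0.726)), (14, np.float64(0.737)), (16, np.float64(0.753)), (18, np.float64(0.766)), (20, np.float64(0.768)), (22, np.float64(0.764)), (24, np.float64(0.76)), (26, np.float64(0.754)), (27, np.float64(0.75)), (30, np.float64(0.756)), (32, np.float64(0.782)), (34, np.float64(0.806)), (36, np.float64(0.816)), (38, np.float64(0.817)), (40, np.float64(0.804)), (42, np.float64(0.783)), (44, np.float64(0.767))]
red 113 203 236.8 238 217.7 233.3
ref 114 202 236.75 239 216.8 233.5
t 33.3 pos [ 0.5523 -0.0545  0.1316] yaw -101.95 delta [-0.39  0.32  0.16] turn 0.3 q [-0.69  0.59  0.93  2.01 -0.66  0.84 -1.17] F [ 1.  -0.3 36.1] w 0.001
```

The bed measures about 37 mm down and the catch is back at its closed position in the picture, with the force rising as at the bottom stop. Ease off along the normal and retreat.

carry_out:
  deltas:
    - [[0,0,-0.1],0]
    - [[0,-0.1,-0.3],0]
    - [[0,-0.3,-0.6],0]
    - [[0,-0.6,-1.2],0]
    - [[0,-1,-2.5],0]
    - [[0,-1,-5],0]
    - [[0,-1,-9],0]
    - [[0,-1,-12],0]

```text
t: 34.3
eef_pos: [0.5589, -0.0583, 0.2537]
tool_rot: [0.014, -0.629, 0.777, -0.005]
contact_force: [-0.1, -0.2, -0.1]
gripper_width: -0.0
```

carry_out:
  deltas:
    - [[4,0,0],0]
    - [[9,0,0],0]
    - [[14,0,0],0]
    - [[19,0,0],0]
    - [[22,0,0],0]
    - [[22,0,0],0]

```text
t: 35.05
eef_pos: [0.5117, -0.2765, 0.2511]
tool_rot: [0.013, -0.627, 0.779, -0.005]
contact_force: [-0.7, 0.6, -0.1]
gripper_width: 0.001
```

```bash
python3 sink.py; python3 go.py .55 -.05 .13 77.8; sed -i 's/s=.0125$/s=float(sys.argv[3])/' bar.py; python3 bar.py /tmp/t3.png /tmp/s3.png .035; python3 - <<'E'
from seg import *
a=cv2.imread('/tmp/t3.png')[:,:,::-1]; bedmap(a,'top',-.035,yr=(-.12,.12))
b=cv2.imread('/tmp/s3.png')[:,:,::-1]
r=np.load('res.npz');A=R.from_euler('z',r['sd'][2]).as_matrix();B=R.from_euler('y',-30,degrees=True).as_matrix()
for x in(.03,.01,-.01,-.03):
    P=np.array([[x,.094,z-.0225] for z in np.arange(-.016,.024,.0025)])@B.T+[0,0,.115];px=w2px('side',P@A.T+[*r['sd'][:2],0]).astype(np.float32)
    print(x,cv2.remap(np.ascontiguousarray(b),px[:,1],px[:,0],1)[:,0,1])
for n in('top','side'):
    for q in('pot','polish_mid','mallet'): print(n,q,[np.round(z['centre'],0).tolist() for z in models.spot_in(q,n)[:1]])
E
```

```text
sink [(6, np.float64(0.723)), (8, np.float64(0.734)), (10, np.float64(0.765)), (12, np.float64(0.812)), (14, np.float64(0.848)), (16, np.float64(0.855)), (18, np.float64(0.833)), (20, np.float64(0.802)), (22, np.float64(0.794)), (24, np.float64(0.817)), (26, np.float64(0.84)), (27, np.float64(0.843)), (30, np.float64(0.81)), (32, np.float64(0.741)), (34, np.float64(0.656)), (36, np.float64(0.598)), (38, np.float64(0.59)), (40, np.float64(0.63)), (42, np.float64(0.688)), (44, np.float64(0.727))]
red 111 203 237.0 239 217.7 233.2
ref 114 202 236.75 239 216.8 233.5
t 35.15 pos [ 0.5133 -0.2732  0.2505] yaw -102.0 delta [-22.4    1.36  12.38] turn 0.2 q [-0.37  0.48  1.04  1.84 -0.5   1.08 -0.92] F [ 0.5  0.1 -0.9] w -0.002
steel x -0.5 y 1.3 h 1.3 mm phi -0.096 yaw 0.036 -132.8
copper x 1.9 y 0.3 h -1.9 mm phi -0.172 yaw 0.026 -81.0
   70 wwwccdddcdddddddddddddddddkkcccccdkkkkdddddddddddddddddddddd
   62 wbbbbdddcdddddddddddddddddddccccddddddddddddddddddddddddddcb
   54 bccdddddddGGdGGdGGGGGdGGGGdccccccGddddbddbddbddcdbbdbddbddcb
   46 cwcckkkSkkSkkSkSSkkSkkSkSSccCcccbwwCwwCwwCCCwwwwwwC
[... 1108 characters left out ...]
cccccccccccccccccccccccccccccccccccccccc
  -98 cccccccccccccccccccccccccccccccccccccccccccccccccccccccccccc
 -106 cccccccccccccccccccccccccccccccccccccccccccccccccccccccccccc
 -114 cccccccccccccccccccccccccccccccccccccccccccccccccccccccccccc
0.03 [ 49  51  62  90 116 134 132 115 113 139 156 163 164 159 138  98]
0.01 [ 50  51  65  90 122 132 128 105 109 131 152 162 164 156 127  91]
-0.01 [ 50  48  64  90 124 131 122  95 110 132 154 160 162 162 160 156]
-0.03 [ 48  51  61  92 118 129 115  98 103 128 150 151 140 121  89  63]
top pot [[154.0, 129.0]]
top polish_mid [[160.0, 328.0]]
top mallet [[128.0, 236.0]]
side pot [[170.0, 251.0]]
side polish_mid [[245.0, 348.0]]
side mallet [[213.0, 333.0]]
```

The bed stays down at about 35 mm with nothing holding it; unlatched it would return to about 12 mm. The catch is at its closed position, both lids lie parallel to the bed inside their lips, and the arm is clear. Handing in.

```bash
python3 -c "
from station import bot
print(bot.hand_in())"
```

```text
the job is handed in; nothing more can be done
None
```

I laid both lids in their own bays with the bed up, pressed the bed down on the copper handle until it caught, and handed the job in at about 35 s of the 61 s allowed. The hand-in gave no verdict.

**On the way:** The copper lid first landed over its lower lip. I gripped it again as it lay, moved it about 30 mm upslope and let it drop flat. The highest force I read while pressing was about 36 N, near the bottom stop.

**Last checks, after letting go:**
- **Bed and catch:** the top-view map put the bed about 35 mm down with nothing holding it. The red catch was where it showed when closed.
- **Lids:** the copper lid's edge ran parallel to the bed. Both lids showed inside their lips, about 3–5 mm down from centre before pressing. I did not measure that offset accurately again afterwards.
- **Bystanders:** the arm never went near the pot, bottle or mallet. The pot and bottle showed within about 3 pixels of their starting places. The mallet was within about 4 pixels from above.

**Checks that disagreed:**
- My image match for the bed's depth gave no clear answer after release (peaks at 16 and 27 mm). It did peak at about 37 mm while I was pressing.
- The handle-tilt fit was unreliable: it gave about −0.1 rad for steel and −0.17 rad for copper after the press. It also misjudged the lid I knew was tilted, so I relied on the edge profiles instead.
- The side-view detection of the mallet moved by about 18 pixels, which I put down to detector scatter.

I had used my 12 pictures before the copper lid was re-seated, so these later checks are numerical only.

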